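Book the weighing pans back in

TASK

Book the empty weighing pans back in. Take the label reader off its pad and hold it steady on each pan's label for two seconds, squarely and from about a hand's breadth away, going from the deepest pan to the shallowest, then stand the reader back on its pad. After that stack the pans on the pan rest, deepest at the bottom, each turned so that its outline matches and it sits fully down in the one below, and finally press the bell's plunger down to its stop and let it up again; do not knock over the glassware around.

Things in the scene. Friction and masses are not known exactly. Their poses are not given: they have to be found in the camera images.
- pan_deep_centre (a point): The deep weighing pan, open steel, 0.2 kg, 70 mm tall (may be absent). Outline from above: 66 mm wide, sides parallel from the square end (x -50 mm) to x +30, then tapering to a pouring nose 30 mm wide at x +65. Point: mid-width, half-way up (35 mm below the rim); +x to the nose, z up. Its lower 20 mm is a smaller foot that drops inside the rim below. Grip across the parallel sides.
- pan_deep_label (a point): Centre of the deep pan's white bar label, 25 x 34 mm, on a plate that slopes down outwards behind the square end, 62 mm behind the pan's centre line point and 7.5 mm below rim level. z is the label's outward normal: up and 30 degrees out from vertical, away from the nose.
- pan_medium_centre (a point): The medium weighing pan, open steel, 0.2 kg, 61 mm tall (may be absent). Outline from above: 66 mm wide, sides parallel from the square end (x -50 mm) to x +30, then tapering to a pouring nose 30 mm wide at x +65. Point: mid-width, half-way up (30.5 mm below the rim); +x to the nose, z up. Its lower 20 mm is a smaller foot that drops inside the rim below. Grip across the parallel sides.
- pan_medium_label (a point): Centre of the medium pan's white bar label, 25 x 34 mm, on a plate that slopes down outwards behind the square end, 62 mm behind the pan's centre line point and 7.5 mm below rim level. z is the label's outward normal: up and 30 degrees out from vertical, away from the nose.
- pan_shallow_centre (a point): The shallow weighing pan, open steel, 0.2 kg, 52 mm tall (may be absent). Outline from above: 66 mm wide, sides parallel from the square end (x -50 mm) to x +30, then tapering to a pouring nose 30 mm wide at x +65. Point: mid-width, half-way up (26 mm below the rim); +x to the nose, z up. Its lower 20 mm is a smaller foot that drops inside the rim below. Grip across the parallel sides.
- pan_shallow_label (a point): Centre of the shallow pan's white bar label, 25 x 34 mm, on a plate that slopes down outwards behind the square end, 62 mm behind the pan's centre line point and 7.5 mm below rim level. z is the label's outward normal: up and 30 degrees out from vertical, away from the nose.
- rest_top (a point): The fixed pan rest: a shallow steel pan of the pans' own outline (walls 4 mm) on a dark wooden board 170 x 100 mm. Point: at its rim level, 36 mm above the bench, matching a pan's centre point; +x to its nose, z up. A nested pan's foot (3 mm play all round) goes inside the rim below, so its underside is 20 mm below that rim; turned wrongly it stays proud.
- reader_grip (a point): The label reader, about 0.2 kg, 140 mm tall, standing head down on its pad: square grey handle 28 x 28 mm (from 40 to 140 mm above the window), black round head 58 mm across below. The point is on the axis of the handle, 105 mm above the window; z points up along the handle, x and y square to the handle's flat sides.
- reader_window (a point): Centre of the reader's flat window on the underside of the head, on the handle's axis. z is the beam, straight out of the window (down while it stands). It reads a label that the beam hits within 13 mm of the centre, 50 to 150 mm from the window, less than 18 degrees off the label's normal.
- dock_top (a point): Centre of the top of the fixed white charging pad, a flat disc 96 mm across and 10 mm high, on which the reader stands.
- bell_top (a point): Top of the bench bell's plunger head, a steel button 26 mm across, at rest 62 mm above the bench, over a steel dome 86 mm across. The bell is fixed.
- bell_plunger (a joint): Bell plunger: 0 up, 0.010 m pressed to its stop; a spring pushes back with about 2.5 N at the top and 7.5 N at the stop and returns it when released.
- bottle_a: Clear bottle, 60 mm across, 120 mm tall. Bystander; origin at the centre of its underside, z up.
- bottle_b: Amber bottle, 60 mm across, 120 mm tall. Bystander; origin at the centre of its underside, z up.
- measure: Small steel measuring cup, 60 mm across, 55 mm tall. Bystander; origin at the centre of its underside, z up.
- flask: Round-bodied flask with a long neck, 84 mm across, 150 mm tall. Bystander; origin at the centre of its underside, z up.
- jar: Glass jar with a steel lid, 84 mm across, 110 mm tall. Bystander; origin at the centre of its underside, z up.
- sample: Small sample jar, 44 mm across, 75 mm tall. Bystander; origin at the centre of its underside, z up.
There are look-alikes about, which are no part of the job. What is meant by the part that bears dock_top is not blue, and is the smaller of those in its own colour.

How it is judged:
On the way, in this order (a step that is already met when the one before it is completed fails the run):
1. the held reader is aimed at the deep pan's label for 1.5 s (if that pan is there) (x of pan_deep_label in the frame of reader_window between -0.013 and 0.013 m and y of pan_deep_label in the frame of reader_window between -0.013 and 0.013 m and z of pan_deep_label in the frame of reader_window between 0.05 and 0.15 m and angle between the z axis of reader_window and the z axis of pan_deep_label, either way round below 0.32 rad), for 1.5 s.
2. the held reader is aimed at the medium pan's label for 1.5 s (if that pan is there) (x of pan_medium_label in the frame of reader_window between -0.013 and 0.013 m and y of pan_medium_label in the frame of reader_window between -0.013 and 0.013 m and z of pan_medium_label in the frame of reader_window between 0.05 and 0.15 m and angle between the z axis of reader_window and the z axis of pan_medium_label, either way round below 0.32 rad), for 1.5 s.
3. the held reader is aimed at the shallow pan's label for 1.5 s (if that pan is there) (x of pan_shallow_label in the frame of reader_window between -0.013 and 0.013 m and y of pan_shallow_label in the frame of reader_window between -0.013 and 0.013 m and z of pan_shallow_label in the frame of reader_window between 0.05 and 0.15 m and angle between the z axis of reader_window and the z axis of pan_shallow_label, either way round below 0.32 rad), for 1.5 s.
4. the reader stands on its pad again (horizontal distance between reader_window and dock_top below 0.022 m and z of reader_window in the frame of dock_top between -0.004 and 0.004 m and angle between reader_grip's own z axis and vertical below 0.06 rad), for 0.3 s.
5. all pans are nested on the rest, deepest at the bottom (horizontal distance between each of pan_deep_centre, pan_medium_centre, pan_shallow_centre and rest_top below 0.016 m and angle between each of pan_deep_centre, pan_medium_centre, pan_shallow_centre's own z axis and vertical below 0.06 rad and angle between the x axis of each of pan_deep_centre, pan_medium_centre, pan_shallow_centre and the x axis of rest_top, either way round below 0.2 rad and x of each of pan_deep_label, pan_medium_label, pan_shallow_label in the frame of rest_top below -0.03 m and height (world z) of pan_deep_centre between 0.0475 and 0.0545 m and (height (world z) of pan_medium_centre between 0.043 and 0.05 m or height (world z) of pan_medium_centre between 0.093 and 0.1 m) and (height (world z) of pan_shallow_centre between 0.0795 and 0.0865 m or height (world z) of pan_shallow_centre between 0.0885 and 0.0955 m or height (world z) of pan_shallow_centre between 0.1295 and 0.1365 m)), for 0.3 s.
6. the bell's plunger is pressed to its stop (value of joint bell_plunger above 0.0088 m), for 0.1 s.
At the end, for the whole second after the job is handed in: Pans stacked on the rest, deepest lowest, noses aligned within 0.2 rad, level within 0.06 rad, seated (height within 3.5 mm, centre within 16 mm); reader upright on its pad within 22 mm of the centre; bell plunger up (under 2 mm) (all of step 4 and all of step 5 and value of joint bell_plunger below 0.002 m); the robot touches nothing.
It fails at once if a piece of glassware or the measuring cup is knocked over (angle between any of bottle_a, bottle_b, measure, flask, jar, sample's own z axis and vertical above 0.6 rad).
Of pan_deep, pan_medium, pan_shallow only 2 to 3 are there at a start; the rules pass over those that are not, and their reading is None.
At some moment in a run one of pan_deep, pan_medium, pan_shallow may be knocked a few centimetres aside while the robot is not near it.
It also fails if it takes over 210 s, if anything falls off the work surface, if the arm or the gripper's body presses on something with over 40 N, if the wrist force passes 120 N, or if a joint passes its speed limit or range.

ROBOT

A 6-joint arm with a two-finger parallel gripper is mounted at the origin on the work surface. World frame = base frame: x ahead of the robot, y to its left, z up, the work surface at z = 0. Lengths are in m, angles in rad, forces in N, time in s.
With the tool pointing down it reaches from about 0.35 to 0.775 m from the base axis. Payload 5.5 kg.
Tool frame: the origin (TCP) lies on the centre line of the jaws, within the pads' length; the fingertips stand 8 mm ahead of it and the grasp point (between the pads) lies 11 mm behind it; z points along the fingers, y is the direction in which the jaws open and shut (so a half turn about z gives the same grasp; the last joint's range is limited). The gripper opens to 85 mm and grips with 20 to 120 N. Pads are 22 mm wide; open, the fingers measure 114 mm over their backs; the gripper's body (76 mm by 85 mm) begins 54 mm behind the grasp point. The pads swing forward as they close: fully open they stand 13 mm farther back than shut.
Start: joints at [-1.408, 0.313, 0.046, 1.304, 0, 1.431], TCP at [0.171, -0.549, 0.239] pointing down, gripper open.
Joint ranges: [-2.76, 2.76], [-0.86, 1.69], [-1.03, 1.26], [-2.2, 2.34], [-1.47, 1.5], [-3.14, 3.14]. Speed limits (rad/s): [2.57, 2.57, 3.14, 3.14, 3.14, 3.14].

INTERFACE

Orientations are given as a unit quaternion [w, x, y, z].
In Python, from workcell import env gives the robot as it stands. The module is installed in compiled form; this text tells all that it offers.
- The arm moves only by the tool play_rows, never from a script. Its argument "steps" is a list of rows, each an object with "claw": the closure in counts, from 0 (fully open) to 255 (shut); "dp": the shift along the tool's x, y, z in m, a list of three; "angular": the turn, a rotation vector about the tool's x, y, z in degrees, a list of three. In form: [{"claw": claw, "dp": [dx, dy, dz], "angular": [wx, wy, wz]}, ...]. A call has exactly 8 rows; each row shifts and turns the commanded pose from where the row before left it, along the tool's axes as they then stand; what a row does not reach is not made up. A row lasts 1/12 s, in which the tool goes at most 41.7 mm and 7.16 degrees, less where a joint would pass 70% of its speed; a pose out of reach is approached as far as the arm can. A call is refused whole if a number of a shift passes 0.0417 or a number of a turn 7.16, either way. A call with a gripper value outside its range is refused whole. The fingers move at their own pace and stop on an object; "force" is the grip in N (left out, the last holds). Time passes only in rows, so rows that do not move let the fingers close, or fill a call up. It gives the time, the measured TCP pose, the force and the opening at its end, in the units of the state.
- env.get_state(): the state, without advancing time (a new reading comes with each control period).
- env.read_camera(name): name is "side" or "top"; returns (picture, depth): 400x640x3 uint8, red, green, blue; 400x640 float32, m along the optical axis (not along the pixel's ray), 0 where there is no reading.
- env.calibration(name): a dict with "fx", "fy", "cx", "cy" (pixels), "world_from_camera" (4x4, takes a point from camera to world coordinates). Camera axes: x right, y down, z forward; pixel columns grow to the right and rows downward; lengths in m; the calibration is good to about 2 mm. A picture is of the moment at which its call begins. calibration takes no time and is no camera call.
- env.hand_in(): hands the job in, once; it reports no verdict.
The state is a dict: "clock": time; "joint_pos": joint angles; "qvel": joint speeds; "tau": joint torques, N m; "tcp_pos": TCP position; "orientation": TCP orientation; "wrist_force": force on the tool from outside, world axes, zero at the start; "ft_torque": the same for the moment, N m; "finger_gap": finger opening in m.
Only numpy, scipy, OpenCV 4.12 (cv2) and the standard library are available. Lean on these libraries where they do the work, as an engineer would, in place of code of your own. Each camera call takes 0.05 s, during which the arm holds its last target. There are 200 camera calls.

## Working session

There is one attempt and no reset: what is moved stays moved. The work goes in short steps, Python scripts to look and compute and a tool call to move; the robot and the scene stay as the last step left them, time stands still between calls to the robot, and variables do not carry over. Pictures are saved under pics/ and viewed, about 12 in all and at most 16, crops included, and the job is handed in when it is done.

Besides the shell and the picture viewer there is one more tool, called after ">>>" in YAML: its name, and indented under it one key for each argument. play_rows: Moves the arm, as the interface text tells. Its arguments: {"type":"object","properties":{"steps":{"type":"array","items":{"type":"object","properties":{"claw":{"type":"number"},"dp":{"type":"array","items":{"type":"number"}},"angular":{"type":"array","items":{"type":"number"}}}}},"force":{"type":"number"}},"required":["steps"]}

```bash
mkdir -p pics; ls
cat > h.py <<'E'
import numpy as np, cv2
from workcell import env
from scipy.spatial.transform import Rotation as R
def cloud(n):
    im,d=env.read_camera(n); c=env.calibration(n)
    v,u=np.mgrid[:400,:640]
    P=np.stack([(u-c['cx'])/c['fx']*d,(v-c['cy'])/c['fy']*d,d],-1)
    T=np.array(c['world_from_camera'])
    W=P@T[:3,:3].T+T[:3,3]; W[d==0]=np.nan
    return im,W
def save(n,im,s=1): cv2.imwrite('pics/'+n+'.png',cv2.resize(im[...,::-1],None,fx=s,fy=s,interpolation=cv2.INTER_CUBIC))
E
python3 - <<'E'
from h import *
for n in('top','side'):
    im,W=cloud(n); save(n+'0',im,1.25); np.savez(n+'0',im=im,W=W)
    c=env.calibration(n);print(n,c['fx'],np.round(c['world_from_camera'],3).tolist())
s=env.get_state();print(s)
E
```

```text
pics
top 435.1926312992886 [[0.003, -0.995, 0.105, 0.406], [-1.0, -0.002, 0.002, -0.001], [-0.001, -0.105, -0.995, 1.318], [0.0, 0.0, 0.0, 1.0]]
side 398.21331784998523 [[-0.82, -0.414, 0.394, 0.063], [-0.572, 0.605, -0.554, 0.607], [-0.009, -0.68, -0.733, 0.925], [0.0, 0.0, 0.0, 1.0]]
{'clock': 0.1, 'joint_pos': array([-1.40760383e+00,  3.13962477e-01,  4.51043175e-02,  1.30360683e+00,
        1.30359142e-05,  1.43117065e+00]), 'qvel': array([-0.00106671, -0.00159947,  0.0027977 , -0.00105379,  0.00121886,
       -0.00019429]), 'tau': array([ 3.23382905e-03, -4.81725132e+01,  2.99244583e+01,  1.26223237e-02,
       -1.28103679e-04, -1.80931771e-06]), 'tcp_pos': array([ 0.17137994, -0.54840651,  0.23848168]), 'orientation': array([-8.34348143e-04,  9.88559182e-01,  1.50831190e-01, -3.31351534e-06]), 'wrist_force': array([0.85689618, 0.01417575, 0.20821021]), 'ft_torque': array([-0.01557214,  0.04357015, -0.02773279]), 'finger_gap': 0.08533860202865212}
```

View pics/top0.png

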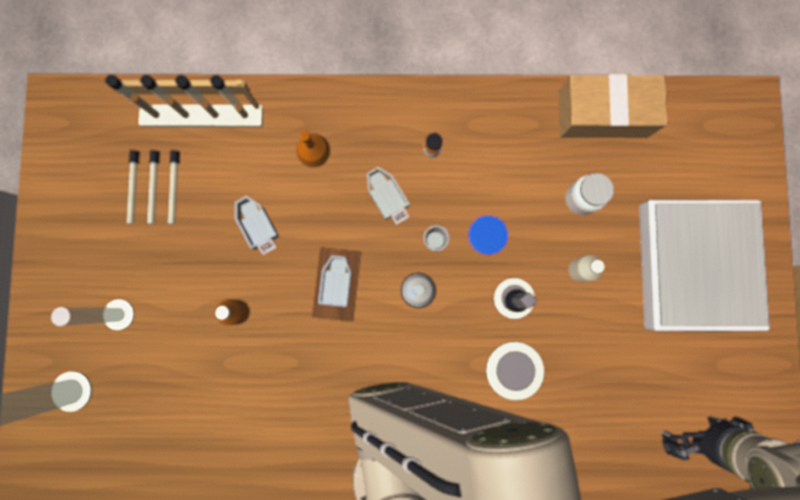

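View pics/side0.png

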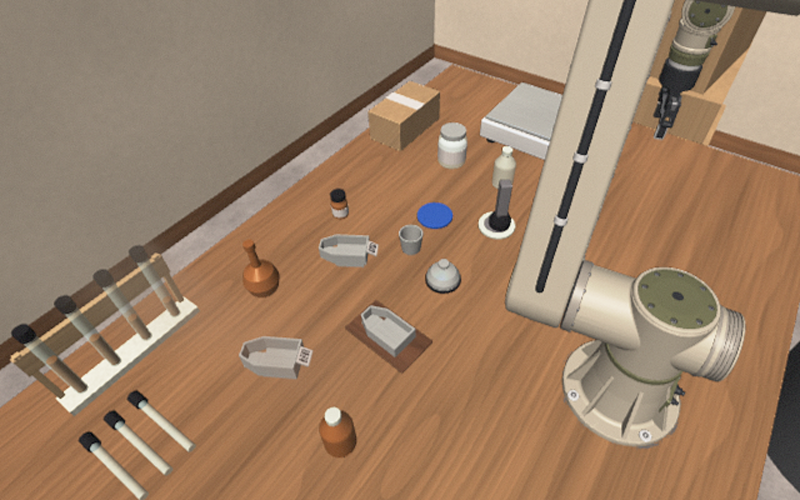

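The top view (picture pixels) shows two pans, at (388,195) and (255,225), and the rest at (336,283). The bell is at (418,290) and the reader stands on a disc at (517,298). Pad candidates are the white disc at (515,298), the bigger white ring at (515,370) and the blue disc at (488,235). The smaller white one under the reader fits the description. I'll measure and confirm it in a crop.

```bash
cat > m.py <<'E'
from h import *
def rectlabel(W,m):
    p=W[m]; return p
def comp(W,lo,hi,box):
    m=(W[...,2]>lo)&(W[...,2]<hi)&(W[...,0]>box[0])&(W[...,0]<box[1])&(W[...,1]>box[2])&(W[...,1]<box[3])
    return m
E
python3 - <<'E'
from h import *
for n in('top','side'):
    z=np.load(n+'0.npz');W=z['W'];im=z['im']
    print(n)
    m=np.nan_to_num((W[...,2]>0.006)&(W[...,2]<0.3)&(W[...,0]>.15)).astype(np.uint8)
    k,l,st,c=cv2.connectedComponentsWithStats(m)
    for i in range(1,k):
        if st[i,4]>60:
            p=W[l==i]; print(i,st[i].tolist(),'mean',p.mean(0).round(3),'min',p.min(0).round(3),'max',p.max(0).round(3),'z95',np.percentile(p[:,2],[5,50,90,97]).round(4))
    np.save(n+'l',l)
z=np.load('top0.npz');save('crop_dock',z['im'][140:330,330:490],3)
z=np.load('top0.npz');save('crop_pans',z['im'][120:270,170:350],4)
E
```

```text
top
2 [83, 59, 127, 43, 3504] mean [0.871 0.492 0.102] min [0.845 0.349 0.006] max [0.974 0.749 0.233] z95 [0.0141 0.1058 0.2214 0.228 ]
6 [445, 59, 88, 52, 4114] mean [ 0.87  -0.489  0.088] min [ 0.819 -0.655  0.006] max [ 0.976 -0.383  0.108] z95 [0.0253 0.099  0.1027 0.1042]
282 [237, 104, 27, 30, 616] mean [0.77  0.212 0.071] min [0.738 0.177 0.025] max [0.816 0.256 0.156] z95 [0.0338 0.0636 0.1443 0.1512]
286 [338, 105, 16, 21, 246] mean [ 0.784 -0.071  0.06 ] min [ 0.767 -0.094  0.006] max [ 0.834 -0.05   0.081] z95 [0.0171 0.0725 0.0773 0.0786]
375 [101, 119, 12, 60, 374] mean [0.697 0.658 0.018] min [0.602 0.647 0.006] max [0.783 0.674 0.03 ] z95 [0.0107 0.0188 0.0237 0.0258]
392 [117, 120, 11, 59, 372] mean [0.697 0.608 0.018] min [0.602 0.597 0.006] max [0.782 0.625 0.027] z95 [0.0098 0.0188 0.0231 0.0252]
393 [134, 120, 10, 59, 370] mean [0.697 0.559 0.018] min [0.602 0.547 0.006] max [0.783 0.572 0.032] z95 [0.0109 0.0189 0.0235 0.0261]
510 [293, 134, 34, 45, 901] mean [0.668 0.037 0.032] min [ 0.6   -0.014  0.006] max [0.73  0.085 0.058] z95 [0.0192 0.0251 0.0516 0.0545]
[... 4636 characters left out ...]
0.0107 0.0353 0.0387]
1401 [191, 269, 59, 35, 1500] mean [0.598 0.346 0.042] min [0.525 0.284 0.006] max [0.692 0.393 0.068] z95 [0.0235 0.0418 0.0626 0.0644]
1514 [101, 312, 56, 49, 578] mean [0.694 0.559 0.02 ] min [0.602 0.547 0.006] max [0.801 0.572 0.03 ] z95 [0.0142 0.0208 0.0246 0.0266]
1539 [255, 325, 30, 41, 913] mean [0.379 0.401 0.077] min [0.359 0.352 0.006] max [0.448 0.423 0.124] z95 [0.0169 0.0818 0.1207 0.1225]
1549 [83, 328, 55, 52, 635] mean [0.694 0.609 0.02 ] min [0.601 0.594 0.006] max [0.784 0.621 0.03 ] z95 [0.0147 0.0206 0.0244 0.0266]
1585 [63, 345, 56, 55, 680] mean [0.693 0.658 0.02 ] min [0.601 0.647 0.007] max [0.785 0.67  0.029] z95 [0.0147 0.0206 0.0246 0.0266]
```

View pics/crop_dock.png

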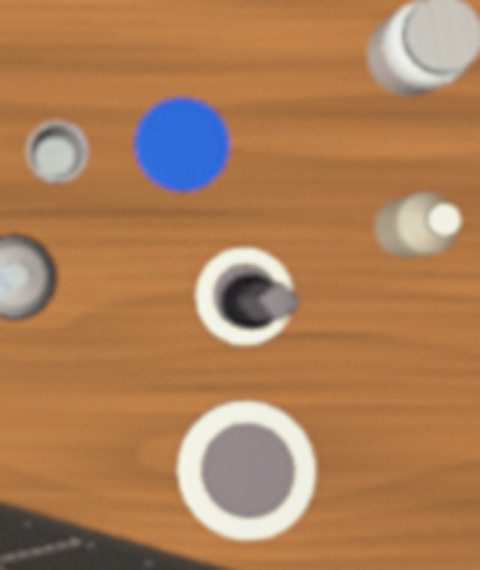

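View pics/crop_pans.png

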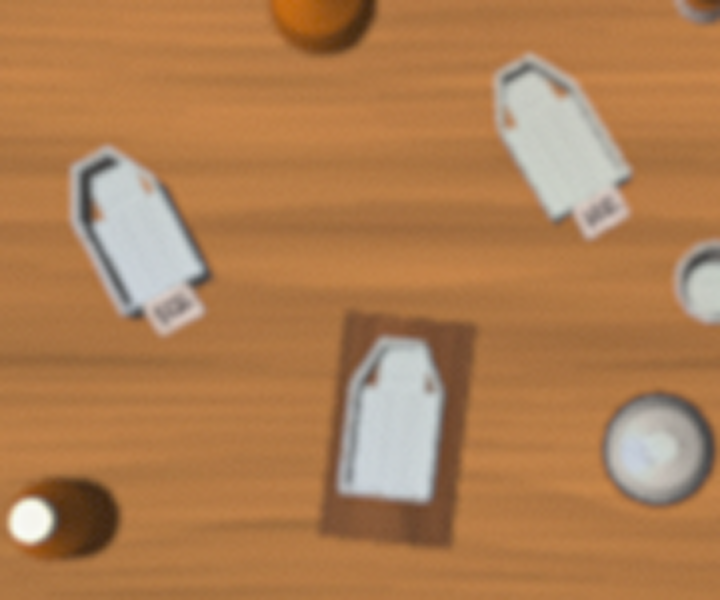

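The crop confirms it: the white pad under the reader is the smaller of the two white ones, about 96 mm against 135 mm, and the blue disc is excluded. The second crop shows two pans with labels towards the robot. From the depth, the left pan's rim is about 62 mm (medium) and the right's about 53 mm (shallow), so the deep pan is absent. Next I fit the poses.

```bash
cat > m.py <<'E'
from h import *
from scipy.optimize import least_squares
POLY=np.array([[-50,-33],[30,-33],[65,-15],[65,15],[30,33],[-50,33]])/1000.
INN=np.array([[-48,-31],[29.5,-31],[63,-13.7],[63,13.7],[29.5,31],[-48,31]])/1000.
def seg(P,poly):
    d=np.full(len(P),9.)
    for a,b in zip(poly,np.roll(poly,-1,0)):
        e=b-a;t=np.clip(((P-a)@e)/(e@e),0,1);d=np.minimum(d,np.linalg.norm(P-a-t[:,None]*e,axis=1))
    return d
def fitpan(Ws,c,h,yaw0,r=.1):
    pts=[]
    for W in Ws:
        m=(np.hypot(W[...,0]-c[0],W[...,1]-c[1])<r)&(W[...,2]>h-.006)&(W[...,2]<h+.012)
        pts.append(W[m])
    p=np.vstack(pts)
    def f(q):
        C,S=np.cos(q[2]),np.sin(q[2]);P=(p[:,:2]-q[:2])@np.array([[C,-S],[S,C]])
        return seg(P,INN)
    best=min((least_squares(f,[c[0],c[1],yaw0+dy],loss='soft_l1',f_scale=.002) for dy in(-.2,0,.2)),key=lambda s:s.cost)
    q=best.x;C,S=np.cos(q[2]),np.sin(q[2])
    lab=np.r_[q[:2]-.062*np.array([C,S]),h-.0075]
    return q,lab,np.median(f(q)),len(p),np.percentile(p[:,2],[50,90])
E
cat > fit0.py <<'E'
from m import *
import sys
d=[np.load(n+'0.npz') for n in('top','side')]
for nm,c,h,y in(('med',(.60,.35),.061,.5),('shal',(.672,.037),.052,.5),('rest',(.45,.16),.036,-.1)):
    for k,Ws in(('top',[d[0]['W']]),('side',[d[1]['W']]),('both',[x['W'] for x in d])):
        q,l,e,n,z=fitpan(Ws,c,h,y); print(nm,k,q.round(4),'label',l.round(4),round(e,4),n,z.round(4))
for x,k in zip(d,('top','side')):
    W=x['W'];im=x['im'].astype(int)
    for nm,c in(('med',(.56,.33)),('shal',(.62,.01))):
        m=(im.min(-1)>200)&(np.hypot(W[...,0]-c[0],W[...,1]-c[1])<.05)
        print(k,nm,'white',W[m].mean(0).round(4),m.sum())
    m=(np.hypot(W[...,0]-.425,W[...,1]+.265)<.045)&(W[...,2]>.06)
    p=W[m]; print(k,'handle mean',p.mean(0).round(4))
    t=p[p[:,2]>.143]; print(' top',t.mean(0).round(4),cv2.minAreaRect(t[:,:2].astype(np.float32)*1000))
    print(' handle body rect',cv2.minAreaRect(p[:,:2].astype(np.float32)*1000))
    m=(im.min(-1)>200)&(np.hypot(W[...,0]-.425,W[...,1]+.265)<.07)&(W[...,2]<.03)
    p=W[m][:,:2].astype(np.float32)*1000; print(' pad',cv2.minEnclosingCircle(p),cv2.fitEllipse(cv2.convexHull(p)))
    m=(np.hypot(W[...,0]-.437,W[...,1]+.035)<.03)&(W[...,2]>.055)
    print(' bell',W[m].mean(0).round(4),m.sum(),W[m][:,2].max())
    m=(np.hypot(W[...,0]-.437,W[...,1]+.035)<.06)&(W[...,2]>.012)
    print(' dome',cv2.minEnclosingCircle(W[m][:,:2].astype(np.float32)*1000))
E
python3 fit0.py
```

```text
med top [0.5943 0.3474 0.5063] label [0.5401 0.3174 0.0535] 0.0016 233 [0.0597 0.0634]
med side [0.5943 0.3463 0.5033] label [0.54   0.3164 0.0535] 0.0016 436 [0.0614 0.0644]
med both [0.5943 0.3467 0.5054] label [0.5401 0.3166 0.0535] 0.0017 669 [0.0609 0.0641]
shal top [0.6676 0.0376 0.5419] label [0.6145 0.0056 0.0445] 0.0016 204 [0.0512 0.0549]
shal side [0.668  0.036  0.5495] label [0.6151 0.0036 0.0445] 0.0018 311 [0.0522 0.0561]
shal both [0.6679 0.0366 0.5454] label [0.6149 0.0044 0.0445] 0.0019 515 [0.0518 0.0556]
rest top [ 0.4565  0.1596 -0.1036] label [0.3949 0.166  0.0285] 0.0011 164 [0.0361 0.0394]
rest side [ 0.457   0.1582 -0.1058] label [0.3953 0.1648 0.0285] 0.0011 271 [0.0369 0.0396]
rest both [ 0.4568  0.1587 -0.1049] label [0.3952 0.1652 0.0285] 0.0009 435 [0.0366 0.0395]
top med white [0.576  0.3371 0.0256] 102
top shal white [0.6302 0.0401 0.0239] 4
top handle mean [ 0.4174 -0.2651  0.1292]
 top [ 0.4179 -0.2693  0.1494] ((417.54376220703125, -269.83905029296875), (27.21976661682129, 27.637298583984375), 40.12232208251953)
 handle body rect ((417.3103332519531,
[... 445 characters left out ...]
an [ 0.4157 -0.264   0.1156]
 top [ 0.418  -0.2683  0.1506] ((419.46734619140625, -271.0994567871094), (27.431686401367188, 30.192974090576172), 44.35678482055664)
 handle body rect ((418.8253479003906, -270.4880676269531), (29.649507522583008, 31.71164321899414), 47.2529411315918)
 pad ((423.7460021972656, -268.20208740234375), 46.99431610107422) ((423.8411865234375, -268.44219970703125), (90.66071319580078, 92.82831573486328), 165.18667602539062)
 bell [ 0.4425 -0.038   0.0636] 56 0.06762215352348677
 dome ((441.22857666015625, -35.593631744384766), 40.70256423950195)fit0.py:11: RuntimeWarning: Mean of empty slice.
  print(k,nm,'white',W[m].mean(0).round(4),m.sum())
  ret = um.true_divide(
```

```bash
cat > go.py <<'E'
# usage: go.py x y z  beamyaw tilt roll : prints needed tool-frame shift/turn.
import sys
from h import *
def state():
    s=env.get_state();q=s['orientation'];return s,np.array(s['tcp_pos']),R.from_quat([q[1],q[2],q[3],q[0]])
def report(p,Rt=None):
    s,t,r=state()
    print('t',round(s['clock'],2),'tcp',t.round(4),'z',r.as_matrix()[:,2].round(3),'y',r.as_matrix()[:,1].round(3),'j',np.round(s['joint_pos'],2),'F',np.round(s['wrist_force'],1),'gap',round(s['finger_gap'],4))
    d=np.array(p)-t
    if Rt is not None:
        rv=(r.inv()*Rt).as_rotvec(degrees=True); print('turn first',rv.round(2),'then dp',Rt.inv().apply(d).round(4))
    print('dp now frame',r.inv().apply(d).round(4))
def Rzy(z,yang):
    z=np.array(z)/np.linalg.norm(z);y=np.array([np.cos(yang),np.sin(yang),0]);y-=z*(y@z);y/=np.linalg.norm(y)
    return R.from_matrix(np.stack([np.cross(y,z),y,z],1))
def down(yawdeg): return Rzy([0,0,-1],np.radians(yawdeg))
def tilted(rot_from, zt):  # minimal turn bringing tool z to zt
    z=rot_from.as_matrix()[:,2];c=np.cross(z,zt);n=np.linalg.norm(c)
    return R.from_rotvec(c/n*np.arctan2(n,z@zt))*rot_from
E
echo ok
```

```text
ok
```

>>> play_rows:
  steps:
    - {"claw":0,"dp":[0,0,0],"angular":[0,0,-3.1]}
    - {"claw":0,"dp":[0,0,0],"angular":[0,0,-3.1]}
    - {"claw":0,"dp":[0,0,0],"angular":[0,0,-3.1]}
    - {"claw":0,"dp":[0,0,0],"angular":[0,0,-3.1]}
    - {"claw":0,"dp":[0,0,0],"angular":[0,0,-3.1]}
    - {"claw":0,"dp":[0,0,0],"angular":[0,0,-3.1]}
    - {"claw":0,"dp":[0,0,0],"angular":[0,0,-3.1]}
    - {"claw":0,"dp":[0,0,0],"angular":[0,0,-3.0]}
  force: 60

```text
clock: 0.77
tcp_pos: [0.1714, -0.5485, 0.2388]
orientation: [-0.001, 0.933, 0.36, 0.0]
wrist_force: [-0.5, 0.6, 0.3]
finger_gap: 0.0857
```

>>> play_rows:
  steps:
    - {"claw":0,"dp":[0.023,-0.0026,0],"angular":[0,0,0]}
    - {"claw":0,"dp":[0.023,-0.0026,0],"angular":[0,0,0]}
    - {"claw":0,"dp":[0.023,-0.0026,0],"angular":[0,0,0]}
    - {"claw":0,"dp":[0.023,-0.0026,0],"angular":[0,0,0]}
    - {"claw":0,"dp":[0.023,-0.0026,0],"angular":[0,0,0]}
    - {"claw":0,"dp":[0.023,-0.0026,0],"angular":[0,0,0]}
    - {"claw":0,"dp":[0.023,-0.0026,0],"angular":[0,0,0]}
    - {"claw":0,"dp":[0.023,-0.0026,0],"angular":[0,0,0]}

```text
clock: 1.43
tcp_pos: [0.2946, -0.409, 0.2389]
orientation: [-0.0, 0.933, 0.359, -0.0]
wrist_force: [0.2, 0.4, -0.5]
finger_gap: 0.0852
```

>>> play_rows:
  steps:
    - {"claw":0,"dp":[0.023,-0.0026,0],"angular":[0,0,0]}
    - {"claw":0,"dp":[0.023,-0.0026,0],"angular":[0,0,0]}
    - {"claw":0,"dp":[0.023,-0.0026,0],"angular":[0,0,0]}
    - {"claw":0,"dp":[0.023,-0.0026,0],"angular":[0,0,0]}
    - {"claw":0,"dp":[0.023,-0.0026,0],"angular":[0,0,0]}
    - {"claw":0,"dp":[0.023,-0.0026,0],"angular":[0,0,0]}
    - {"claw":0,"dp":[0.023,-0.0026,0],"angular":[0,0,0]}
    - {"claw":0,"dp":[0,0,0],"angular":[0,0,0]}

```text
clock: 2.1
tcp_pos: [0.4031, -0.286, 0.2389]
orientation: [-0.001, 0.933, 0.361, 0.0]
wrist_force: [0.2, -0.0, 0.3]
finger_gap: 0.0853
```

Run:
```python
from go import *
report([.4185,-.2697,.104],down(-48))
```

```text
t 2.1 tcp [ 0.4031 -0.286   0.2389] z [ 0.     0.002 -1.   ] y [ 0.673 -0.74  -0.001] j [-0.78  0.16 -0.16  1.26  0.    1.62] F [ 0.2 -0.   0.3] gap 0.0853
turn first [-0.06 -0.07  0.26] then dp [ 0.0224 -0.0018  0.1349]
dp now frame [ 0.0222 -0.0016  0.135 ]
```

>>> play_rows:
  steps:
    - {"claw":0,"dp":[0.011,-0.0008,0],"angular":[0,0,0]}
    - {"claw":0,"dp":[0.0112,-0.0008,0],"angular":[0,0,0]}
    - {"claw":0,"dp":[0,0,0.025],"angular":[0,0,0]}
    - {"claw":0,"dp":[0,0,0.025],"angular":[0,0,0]}
    - {"claw":0,"dp":[0,0,0.025],"angular":[0,0,0]}
    - {"claw":0,"dp":[0,0,0.025],"angular":[0,0,0]}
    - {"claw":0,"dp":[0,0,0.02],"angular":[0,0,0]}
    - {"claw":0,"dp":[0,0,0.015],"angular":[0,0,0]}

```text
clock: 2.77
tcp_pos: [0.4161, -0.2721, 0.1022]
orientation: [-0.001, 0.934, 0.358, -0.001]
wrist_force: [-0.1, 0.4, 0.3]
finger_gap: 0.0855
```

>>> play_rows:
  steps:
    - {"claw":0,"dp":[0,0,0],"angular":[0,0,0]}
    - {"claw":0,"dp":[0,0,0],"angular":[0,0,0]}
    - {"claw":255,"dp":[0,0,0],"angular":[0,0,0]}
    - {"claw":255,"dp":[0,0,0],"angular":[0,0,0]}
    - {"claw":255,"dp":[0,0,0],"angular":[0,0,0]}
    - {"claw":255,"dp":[0,0,0],"angular":[0,0,0]}
    - {"claw":255,"dp":[0,0,0],"angular":[0,0,0]}
    - {"claw":255,"dp":[0,0,0],"angular":[0,0,0]}
  force: 60

```text
clock: 3.43
tcp_pos: [0.4171, -0.2729, 0.1051]
orientation: [0.0, 0.933, 0.359, 0.0]
wrist_force: [-2.3, 1.7, 5.0]
finger_gap: 0.0273
```

>>> play_rows:
  steps:
    - {"claw":255,"dp":[0,0,0],"angular":[0,0,0]}
    - {"claw":255,"dp":[0,0,0],"angular":[0,0,0]}
    - {"claw":255,"dp":[0,0,-0.01],"angular":[0,0,0]}
    - {"claw":255,"dp":[0,0,-0.02],"angular":[0,0,0]}
    - {"claw":255,"dp":[0,0,-0.03],"angular":[0,0,0]}
    - {"claw":255,"dp":[0,0,-0.035],"angular":[0,0,0]}
    - {"claw":255,"dp":[0,0,-0.04],"angular":[0,0,0]}
    - {"claw":255,"dp":[0,0,-0.03],"angular":[0,0,0]}

```text
clock: 4.1
tcp_pos: [0.417, -0.2728, 0.2726]
orientation: [0.001, 0.933, 0.359, 0.0]
wrist_force: [0.3, -0.7, -2.4]
finger_gap: 0.0273
```

Run:
```python
from go import *
report([.4185,-.2697,.3])
for n in('top','side'):
    im,W=cloud(n);np.savez(n+'1',im=im,W=W)
    s=(im[50:250,330:490] if n=='top' else im[60:220,300:500]);save(n+'1',s,3)
```

```text
t 4.1 tcp [ 0.417  -0.2728  0.2726] z [ 0.001 -0.001 -1.   ] y [ 0.67  -0.743  0.002] j [-0.74  0.15 -0.08  1.34 -0.    1.67] F [ 0.3 -0.7 -2.4] gap 0.0273
dp now frame [ 0.0032 -0.0012 -0.0274]
```

View pics/side1.png

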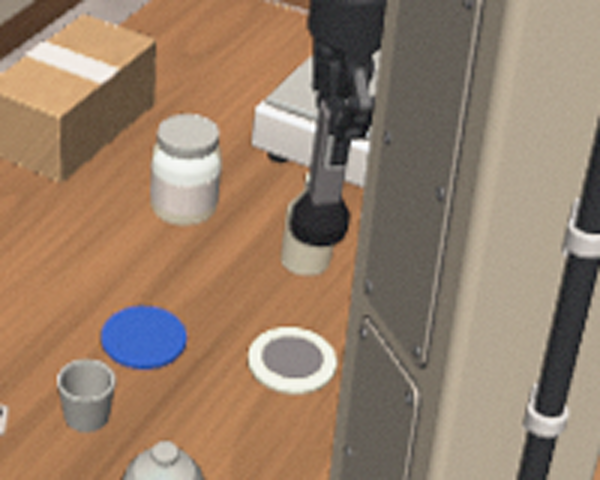

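The side crop shows the reader held vertically by the handle, with the bare pad below at crop (292,358). Now I plan the medium label read.

```bash
cat >> go.py <<'E'
from scipy.spatial.transform import Slerp
def beam(psi): return np.array([.5*np.cos(psi),.5*np.sin(psi),-np.sqrt(.75)])
def rows(p,Rt,n):
    s,t,r=state(); d=(np.array(p)-t)/n; sl=Slerp([0,1],R.concatenate([r,Rt]))
    rv=((r.inv()*Rt).as_rotvec(degrees=True)/n).round(2)
    print('turn per row',rv.tolist(),'z end',Rt.as_matrix()[:,2].round(3))
    for i in range(n): print(sl(i/n).inv().apply(d).round(4).tolist())
def aim(lab,psi,yaw,dist=.09,w=.095,ox=.003):
    b=beam(psi);Rt=tilted(down(yaw),b)
    return np.array(lab)-b*(dist+w)-ox*Rt.as_matrix()[:,0],Rt
E
python3 - <<'E'
from go import *
p,Rt=aim([.5401,.3166,.0535],.505,16)
print(p); rows(p,Rt,24)
E
```

```text
[0.46005201 0.26900755 0.21337895]
turn per row [-0.91, 0.94, -2.6] z end [ 0.438  0.242 -0.866]
[0.0164, -0.0157, 0.0024]
[0.0171, -0.015, 0.0025]
[0.0177, -0.0142, 0.0025]
[0.0183, -0.0135, 0.0026]
[0.0188, -0.0127, 0.0027]
[0.0194, -0.0118, 0.0028]
[0.0198, -0.011, 0.003]
[0.0203, -0.0101, 0.0031]
[0.0206, -0.0093, 0.0033]
[0.021, -0.0084, 0.0035]
[0.0213, -0.0075, 0.0037]
[0.0215, -0.0066, 0.004]
[0.0217, -0.0056, 0.0042]
[0.0219, -0.0047, 0.0045]
[0.022, -0.0038, 0.0048]
[0.0221, -0.0029, 0.0051]
[0.0221, -0.002, 0.0054]
[0.0221, -0.001, 0.0058]
[0.022, -0.0001, 0.0061]
[0.0219, 0.0008, 0.0065]
[0.0217, 0.0016, 0.0069]
[0.0215, 0.0025, 0.0072]
[0.0213, 0.0034, 0.0076]
[0.021, 0.0042, 0.0081]
```

>>> play_rows:
  steps:
    - {"claw":255,"dp":[0.0164,-0.0157,0.0024],"angular":[-0.91,0.94,-2.6]}
    - {"claw":255,"dp":[0.0171,-0.015,0.0025],"angular":[-0.91,0.94,-2.6]}
    - {"claw":255,"dp":[0.0177,-0.0142,0.0025],"angular":[-0.91,0.94,-2.6]}
    - {"claw":255,"dp":[0.0183,-0.0135,0.0026],"angular":[-0.91,0.94,-2.6]}
    - {"claw":255,"dp":[0.0188,-0.0127,0.0027],"angular":[-0.91,0.94,-2.6]}
    - {"claw":255,"dp":[0.0194,-0.0118,0.0028],"angular":[-0.91,0.94,-2.6]}
    - {"claw":255,"dp":[0.0198,-0.011,0.003],"angular":[-0.91,0.94,-2.6]}
    - {"claw":255,"dp":[0.0203,-0.0101,0.0031],"angular":[-0.91,0.94,-2.6]}

```text
clock: 4.87
tcp_pos: [0.4295, -0.09, 0.2486]
orientation: [0.035, 0.849, 0.52, 0.083]
wrist_force: [0.9, 0.1, -2.2]
finger_gap: 0.0273
```

>>> play_rows:
  steps:
    - {"claw":255,"dp":[0.0206,-0.0093,0.0033],"angular":[-0.91,0.94,-2.6]}
    - {"claw":255,"dp":[0.021,-0.0084,0.0035],"angular":[-0.91,0.94,-2.6]}
    - {"claw":255,"dp":[0.0213,-0.0075,0.0037],"angular":[-0.91,0.94,-2.6]}
    - {"claw":255,"dp":[0.0215,-0.0066,0.004],"angular":[-0.91,0.94,-2.6]}
    - {"claw":255,"dp":[0.0217,-0.0056,0.0042],"angular":[-0.91,0.94,-2.6]}
    - {"claw":255,"dp":[0.0219,-0.0047,0.0045],"angular":[-0.91,0.94,-2.6]}
    - {"claw":255,"dp":[0.022,-0.0038,0.0048],"angular":[-0.91,0.94,-2.6]}
    - {"claw":255,"dp":[0.0221,-0.0029,0.0051],"angular":[-0.91,0.94,-2.6]}

```text
clock: 5.53
tcp_pos: [0.4424, 0.0909, 0.2289]
orientation: [0.069, 0.73, 0.66, 0.163]
wrist_force: [-0.3, 0.0, -1.1]
finger_gap: 0.0277
```

>>> play_rows:
  steps:
    - {"claw":255,"dp":[0.0221,-0.002,0.0054],"angular":[-0.91,0.94,-2.6]}
    - {"claw":255,"dp":[0.0221,-0.001,0.0058],"angular":[-0.91,0.94,-2.6]}
    - {"claw":255,"dp":[0.022,-0.0001,0.0061],"angular":[-0.91,0.94,-2.6]}
    - {"claw":255,"dp":[0.0219,0.0008,0.0065],"angular":[-0.91,0.94,-2.6]}
    - {"claw":255,"dp":[0.0217,0.0016,0.0069],"angular":[-0.91,0.94,-2.6]}
    - {"claw":255,"dp":[0.0215,0.0025,0.0072],"angular":[-0.91,0.94,-2.6]}
    - {"claw":255,"dp":[0.0213,0.0034,0.0076],"angular":[-0.91,0.94,-2.6]}
    - {"claw":255,"dp":[0.021,0.0042,0.0081],"angular":[-0.91,0.94,-2.6]}

```text
clock: 6.2
tcp_pos: [0.4556, 0.2718, 0.209]
orientation: [0.1, 0.581, 0.772, 0.236]
wrist_force: [0.4, -0.7, -1.7]
finger_gap: 0.0274
```

```bash
cat > look.py <<'E'
from m import *
from go import *
import sys
k=sys.argv[1]
Ws=[]
for n in('top','side'):
    im,W=cloud(n);np.savez(n+k,im=im,W=W);Ws.append(W);save(n+k,im,1.25)
for nm,c,h,y in(('med',(.594,.347),.061,.5),('shal',(.668,.037),.052,.55),('rest',(.457,.159),.036,-.1)):
    for kk,w in(('top',Ws[:1]),('side',Ws[1:])):
        try:
            q,l,e,nn,z=fitpan(w,c,h,y);print(nm,kk,q.round(4),'label',l.round(4),round(e,4),nn)
        except Exception as ex: print(nm,kk,'fail',ex)
E
python3 look.py 2
python3 - <<'E'
from go import *
p,Rt=aim([.5401,.3166,.0535],.505,16)
report(p,Rt)
E
```

```text
med top [0.5944 0.3473 0.5085] label [0.5402 0.3171 0.0535] 0.0016 231
med side [0.5944 0.3462 0.5062] label [0.5402 0.3161 0.0535] 0.0017 431
shal top [0.6679 0.0378 0.546 ] label [0.6149 0.0056 0.0445] 0.0014 200
shal side [0.6698 0.0373 0.5358] label [0.6165 0.0057 0.0445] 0.0013 254
rest top [ 0.4565  0.1597 -0.1017] label [0.3948 0.166  0.0285] 0.0011 166
rest side [ 0.4567  0.1584 -0.0961] label [0.395  0.1643 0.0285] 0.0011 201
t 6.3 tcp [0.4551 0.2727 0.2084] z [ 0.427  0.249 -0.869] y [0.851 0.215 0.48 ] j [ 0.34 -0.14 -0.68  0.52  0.09  1.65] F [-0.8 -0.5 -2.2] gap 0.0272
turn first [-0.48 -0.56  0.01] then dp [-0.0045  0.0059 -0.003 ]
dp now frame [-0.0044  0.0058 -0.0031]
```

View pics/side2.png

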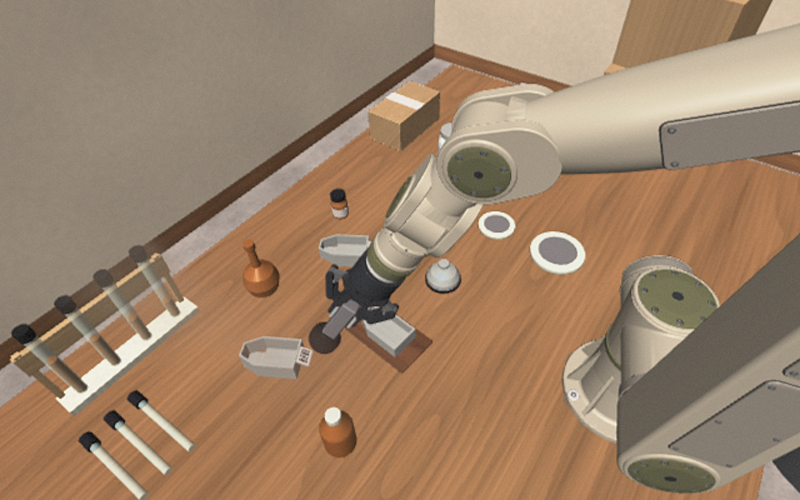

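The view shows the reader tilted towards the medium pan's label at (306,356). I'll correct the last few mm and hold.

>>> play_rows:
  steps:
    - {"claw":255,"dp":[-0.0045,0.006,-0.003],"angular":[-0.5,-0.5,0]}
    - {"claw":255,"dp":[0,0,0],"angular":[0,0,0]}
    - {"claw":255,"dp":[0,0,0],"angular":[0,0,0]}
    - {"claw":255,"dp":[0,0,0],"angular":[0,0,0]}
    - {"claw":255,"dp":[0,0,0],"angular":[0,0,0]}
    - {"claw":255,"dp":[0,0,0],"angular":[0,0,0]}
    - {"claw":255,"dp":[0,0,0],"angular":[0,0,0]}
    - {"claw":255,"dp":[0,0,0],"angular":[0,0,0]}

```text
clock: 6.97
tcp_pos: [0.4622, 0.2672, 0.2156]
orientation: [0.107, 0.583, 0.77, 0.238]
wrist_force: [-0.7, 0.3, -2.0]
finger_gap: 0.0275
```

```bash
cat > headchk.py <<'E'
from go import *
import sys
# centre of the dark head in tool frame (x,y should be ~0.003,0), z 0.055..0.095
for n in('top','side'):
    im,W=cloud(n); s,t,r=state(); L=r.inv().apply((W-t).reshape(-1,3)).reshape(W.shape)
    m=(L[...,2]>.045)&(L[...,2]<.1)&(np.hypot(L[...,0],L[...,1])<.05)&(W[...,2]>.08)
    p=L[m]
    print(n,m.sum(),p.min(0).round(3),p.max(0).round(3))
    q=p[(p[:,2]>.06)]
    from scipy.optimize import least_squares
    f=least_squares(lambda c:np.hypot(q[:,0]-c[0],q[:,1]-c[1])-.029,[0.,0.],loss='soft_l1',f_scale=.002)
    print(' axis fit',f.x.round(4),len(q),np.abs(f.fun).mean().round(4))
E
python3 headchk.py
python3 - <<'E'
from go import *
p,Rt=aim([.5402,.3166,.0535],.506,16)
report(p,Rt)
E
```

```text
top 236 [-0.028 -0.021  0.045] [0.026 0.03  0.096]
 axis fit [ 0.0025 -0.002 ] 180 0.0028
side 416 [-0.02  -0.026  0.046] [0.029 0.031 0.094]
 axis fit [-0.0048  0.0021] 296 0.0025
t 7.07 tcp [0.4622 0.2673 0.2156] z [ 0.441  0.242 -0.864] y [0.846 0.209 0.49 ] j [ 0.32 -0.14 -0.67  0.53  0.09  1.64] F [-0.3  0.1 -2.6] gap 0.0272
turn first [ 0.22  0.09 -0.17] then dp [ 0.0019 -0.0024  0.0014]
dp now frame [ 0.0019 -0.0024  0.0014]
```

>>> play_rows:
  steps:
    - {"claw":255,"dp":[0.003,-0.002,0],"angular":[0,0,0]}
    - {"claw":255,"dp":[0,0,0],"angular":[0,0,0]}
    - {"claw":255,"dp":[0,0,0],"angular":[0,0,0]}
    - {"claw":255,"dp":[0,0,0],"angular":[0,0,0]}
    - {"claw":255,"dp":[0,0,0],"angular":[0,0,0]}
    - {"claw":255,"dp":[0,0,0],"angular":[0,0,0]}
    - {"claw":255,"dp":[0,0,0],"angular":[0,0,0]}
    - {"claw":255,"dp":[0,0,0],"angular":[0,0,0]}

```text
clock: 7.73
tcp_pos: [0.4596, 0.2698, 0.2149]
orientation: [0.107, 0.582, 0.77, 0.238]
wrist_force: [0.0, 0.2, -2.0]
finger_gap: 0.0274
```

>>> play_rows:
  steps:
    - {"claw":255,"dp":[0,0,0],"angular":[0,0,0]}
    - {"claw":255,"dp":[0,0,0],"angular":[0,0,0]}
    - {"claw":255,"dp":[0,0,0],"angular":[0,0,0]}
    - {"claw":255,"dp":[0,0,0],"angular":[0,0,0]}
    - {"claw":255,"dp":[0,0,0],"angular":[0,0,0]}
    - {"claw":255,"dp":[0,0,0],"angular":[0,0,0]}
    - {"claw":255,"dp":[0,0,0],"angular":[0,0,0]}
    - {"claw":255,"dp":[0,0,0],"angular":[0,0,0]}

```text
clock: 8.4
tcp_pos: [0.4596, 0.2698, 0.2149]
orientation: [0.107, 0.582, 0.77, 0.238]
wrist_force: [-0.7, -0.2, -2.3]
finger_gap: 0.0277
```

>>> play_rows:
  steps:
    - {"claw":255,"dp":[0,0,0],"angular":[0,0,0]}
    - {"claw":255,"dp":[0,0,0],"angular":[0,0,0]}
    - {"claw":255,"dp":[0,0,0],"angular":[0,0,0]}
    - {"claw":255,"dp":[0,0,0],"angular":[0,0,0]}
    - {"claw":255,"dp":[0,0,0],"angular":[0,0,0]}
    - {"claw":255,"dp":[0,0,0],"angular":[0,0,0]}
    - {"claw":255,"dp":[0,0,0],"angular":[0,0,0]}
    - {"claw":255,"dp":[0,0,0],"angular":[0,0,0]}

```text
clock: 9.07
tcp_pos: [0.4596, 0.2698, 0.2149]
orientation: [0.107, 0.582, 0.77, 0.238]
wrist_force: [-0.4, 0.6, -1.9]
finger_gap: 0.0275
```

>>> play_rows:
  steps:
    - {"claw":255,"dp":[0,0,0],"angular":[0,0,0]}
    - {"claw":255,"dp":[0,0,0],"angular":[0,0,0]}
    - {"claw":255,"dp":[0,0,0],"angular":[0,0,0]}
    - {"claw":255,"dp":[0,0,0],"angular":[0,0,0]}
    - {"claw":255,"dp":[0,0,0],"angular":[0,0,0]}
    - {"claw":255,"dp":[0,0,0],"angular":[0,0,0]}
    - {"claw":255,"dp":[0,0,0],"angular":[0,0,0]}
    - {"claw":255,"dp":[0,0,0],"angular":[0,0,0]}

```text
clock: 9.73
tcp_pos: [0.4596, 0.2698, 0.2149]
orientation: [0.107, 0.582, 0.77, 0.238]
wrist_force: [-0.8, 0.1, -1.6]
finger_gap: 0.0272
```

```bash
sed -i 's/ox=.003/ox=0.0/' go.py; python3 look.py 3
python3 - <<'E'
from go import *
p,Rt=aim([.5402,.3166,.0535],.506,16)
report(p,Rt)
# to shallow
p,Rt=aim([.6152,.0052,.0445],.545,-10)
print('shallow',p.round(4)); rows(p,Rt,16)
E
```

```text
med top [0.5944 0.3475 0.5038] label [0.5401 0.3175 0.0535] 0.0017 230
med side [0.5946 0.3463 0.5067] label [0.5404 0.3162 0.0535] 0.0016 424
shal top [0.6677 0.0378 0.541 ] label [0.6145 0.0059 0.0445] 0.0016 207
shal side [0.6704 0.0373 0.5517] label [0.6176 0.0048 0.0445] 0.0014 231
rest top [ 0.4565  0.1595 -0.1036] label [0.3948 0.1659 0.0285] 0.0012 171
rest side [ 0.4565  0.1585 -0.1049] label [0.3949 0.165  0.0285] 0.0011 208
t 9.83 tcp [0.4596 0.2698 0.2149] z [ 0.441  0.242 -0.864] y [0.846 0.209 0.49 ] j [ 0.33 -0.14 -0.67  0.53  0.08  1.65] F [-0.1  0.3 -2.3] gap 0.0275
turn first [ 0.22  0.09 -0.16] then dp [ 0.0018 -0.0004  0.0014]
dp now frame [ 0.0018 -0.0004  0.0014]
shallow [ 0.5361 -0.0428  0.2047]
turn per row [0.05, 0.06, 1.63] z end [ 0.428  0.259 -0.866]
[-0.02, -0.0003, -0.0021]
[-0.02, 0.0002, -0.0021]
[-0.02, 0.0008, -0.0021]
[-0.02, 0.0014, -0.0021]
[-0.0199, 0.0019, -0.0022]
[-0.0198, 0.0025, -0.0022]
[-0.0198, 0.0031, -0.0022]
[-0.0197, 0.0036, -0.0022]
[-0.0196, 0.0042, -0.0023]
[-0.0194, 0.0047, -0.0023]
[-0.0193, 0.0053, -0.0023]
[-0.0191, 0.0058, -0.0023]
[-0.0189, 0.0064, -0.0024]
[-0.0187, 0.0069, -0.0024]
[-0.0185, 0.0074, -0.0024]
[-0.0183, 0.008, -0.0024]
```

>>> play_rows:
  steps:
    - {"claw":255,"dp":[-0.02,0,-0.0021],"angular":[0.05,0.06,1.63]}
    - {"claw":255,"dp":[-0.02,0.0002,-0.0021],"angular":[0.05,0.06,1.63]}
    - {"claw":255,"dp":[-0.02,0.0008,-0.0021],"angular":[0.05,0.06,1.63]}
    - {"claw":255,"dp":[-0.02,0.0014,-0.0021],"angular":[0.05,0.06,1.63]}
    - {"claw":255,"dp":[-0.0199,0.0019,-0.0022],"angular":[0.05,0.06,1.63]}
    - {"claw":255,"dp":[-0.0198,0.0025,-0.0022],"angular":[0.05,0.06,1.63]}
    - {"claw":255,"dp":[-0.0198,0.0031,-0.0022],"angular":[0.05,0.06,1.63]}
    - {"claw":255,"dp":[-0.0197,0.0036,-0.0022],"angular":[0.05,0.06,1.63]}

```text
clock: 10.5
tcp_pos: [0.4984, 0.1125, 0.2103]
orientation: [0.074, 0.666, 0.7, 0.248]
wrist_force: [0.3, -0.5, -2.2]
finger_gap: 0.0272
```

>>> play_rows:
  steps:
    - {"claw":255,"dp":[-0.0196,0.0042,-0.0023],"angular":[0.05,0.06,1.63]}
    - {"claw":255,"dp":[-0.0194,0.0047,-0.0023],"angular":[0.05,0.06,1.63]}
    - {"claw":255,"dp":[-0.0193,0.0053,-0.0023],"angular":[0.05,0.06,1.63]}
    - {"claw":255,"dp":[-0.0191,0.0058,-0.0023],"angular":[0.05,0.06,1.63]}
    - {"claw":255,"dp":[-0.0189,0.0064,-0.0024],"angular":[0.05,0.06,1.63]}
    - {"claw":255,"dp":[-0.0187,0.0069,-0.0024],"angular":[0.05,0.06,1.63]}
    - {"claw":255,"dp":[-0.0185,0.0074,-0.0024],"angular":[0.05,0.06,1.63]}
    - {"claw":255,"dp":[-0.0183,0.008,-0.0024],"angular":[0.05,0.06,1.63]}

```text
clock: 11.17
tcp_pos: [0.5368, -0.044, 0.2054]
orientation: [0.04, 0.74, 0.621, 0.255]
wrist_force: [0.1, -0.1, -2.6]
finger_gap: 0.0269
```

>>> play_rows:
  steps:
    - {"claw":255,"dp":[0,0,0],"angular":[0,0,0]}
    - {"claw":255,"dp":[0,0,0],"angular":[0,0,0]}
    - {"claw":255,"dp":[0,0,0],"angular":[0,0,0]}
    - {"claw":255,"dp":[0,0,0],"angular":[0,0,0]}
    - {"claw":255,"dp":[0,0,0],"angular":[0,0,0]}
    - {"claw":255,"dp":[0,0,0],"angular":[0,0,0]}
    - {"claw":255,"dp":[0,0,0],"angular":[0,0,0]}
    - {"claw":255,"dp":[0,0,0],"angular":[0,0,0]}

```text
clock: 11.83
tcp_pos: [0.5364, -0.0422, 0.2054]
orientation: [0.04, 0.74, 0.622, 0.255]
wrist_force: [-0.0, -0.1, -2.5]
finger_gap: 0.0278
```

```bash
python3 look.py 4; python3 headchk.py
python3 - <<'E'
from go import *
p,Rt=aim([.6152,.0052,.0445],.545,-10)
report(p,Rt)
E
```

```text
med top [0.5944 0.3474 0.5075] label [0.5402 0.3173 0.0535] 0.0016 231
med side [0.5943 0.3461 0.5068] label [0.5401 0.316  0.0535] 0.0016 446
shal top [0.6675 0.0376 0.5436] label [0.6144 0.0055 0.0445] 0.0015 206
shal side [0.6678 0.0359 0.5439] label [0.6148 0.0038 0.0445] 0.0018 313
rest top [ 0.4565  0.1596 -0.1027] label [0.3948 0.166  0.0285] 0.0011 168
rest side [ 0.4567  0.1585 -0.1047] label [0.395  0.1649 0.0285] 0.0012 287
top 252 [-0.024 -0.026  0.046] [0.03  0.03  0.095]
 axis fit [-0.0022 -0.0011] 189 0.003
side 301 [-0.013 -0.025  0.045] [0.03  0.03  0.094]
 axis fit [-0.0027  0.0044] 215 0.0023
t 12.03 tcp [ 0.5365 -0.0425  0.2053] z [ 0.427  0.258 -0.867] y [ 0.899 -0.225  0.376] j [-0.47 -0.   -0.53  0.74  0.44  1.34] F [ 0.1  0.5 -1.3] gap 0.0273
turn first [-0.03  0.09  0.07] then dp [-0.0004 -0.0005  0.0003]
dp now frame [-0.0004 -0.0005  0.0003]
```

View pics/side4.png

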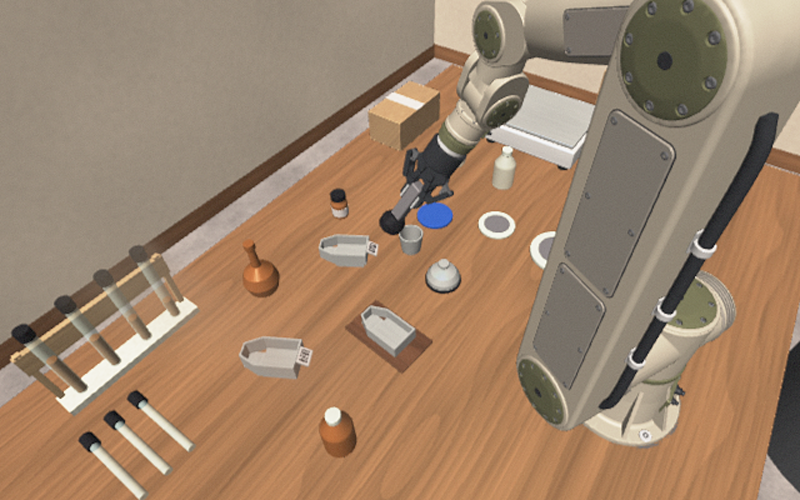

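The reader faces the shallow pan's label at (372,248). The poses are unchanged, so I hold.

>>> play_rows:
  steps:
    - {"claw":255,"dp":[0,0,0],"angular":[0,0,0]}
    - {"claw":255,"dp":[0,0,0],"angular":[0,0,0]}
    - {"claw":255,"dp":[0,0,0],"angular":[0,0,0]}
    - {"claw":255,"dp":[0,0,0],"angular":[0,0,0]}
    - {"claw":255,"dp":[0,0,0],"angular":[0,0,0]}
    - {"claw":255,"dp":[0,0,0],"angular":[0,0,0]}
    - {"claw":255,"dp":[0,0,0],"angular":[0,0,0]}
    - {"claw":255,"dp":[0,0,0],"angular":[0,0,0]}

```text
clock: 12.7
tcp_pos: [0.5365, -0.0426, 0.2053]
orientation: [0.04, 0.74, 0.621, 0.255]
wrist_force: [0.1, 0.7, -2.1]
finger_gap: 0.0273
```

>>> play_rows:
  steps:
    - {"claw":255,"dp":[0,0,0],"angular":[0,0,0]}
    - {"claw":255,"dp":[0,0,0],"angular":[0,0,0]}
    - {"claw":255,"dp":[0,0,0],"angular":[0,0,0]}
    - {"claw":255,"dp":[0,0,0],"angular":[0,0,0]}
    - {"claw":255,"dp":[0,0,0],"angular":[0,0,0]}
    - {"claw":255,"dp":[0,0,0],"angular":[0,0,0]}
    - {"claw":255,"dp":[0,0,0],"angular":[0,0,0]}
    - {"claw":255,"dp":[0,0,0],"angular":[0,0,0]}

```text
clock: 13.37
tcp_pos: [0.5365, -0.0426, 0.2053]
orientation: [0.04, 0.74, 0.621, 0.255]
wrist_force: [-0.4, 0.0, -2.4]
finger_gap: 0.0273
```

>>> play_rows:
  steps:
    - {"claw":255,"dp":[0,0,0],"angular":[0,0,0]}
    - {"claw":255,"dp":[0,0,0],"angular":[0,0,0]}
    - {"claw":255,"dp":[0,0,0],"angular":[0,0,0]}
    - {"claw":255,"dp":[0,0,0],"angular":[0,0,0]}
    - {"claw":255,"dp":[0,0,0],"angular":[0,0,0]}
    - {"claw":255,"dp":[0,0,0],"angular":[0,0,0]}
    - {"claw":255,"dp":[0,0,0],"angular":[0,0,0]}
    - {"claw":255,"dp":[0,0,0],"angular":[0,0,0]}

```text
clock: 14.03
tcp_pos: [0.5365, -0.0427, 0.2053]
orientation: [0.04, 0.74, 0.621, 0.255]
wrist_force: [-0.1, 0.3, -1.8]
finger_gap: 0.0277
```

Run:
```python
from go import *
p,Rt=aim([.6148,.0048,.0445],.545,-10)
report(p,Rt)
rows([.4235,-.2683,.25],down(-48),16)
```

```text
t 14.03 tcp [ 0.5365 -0.0427  0.2053] z [ 0.427  0.258 -0.867] y [ 0.899 -0.225  0.376] j [-0.47 -0.   -0.53  0.74  0.44  1.34] F [-0.1  0.3 -1.8] gap 0.0277
turn first [-0.03  0.09  0.06] then dp [-0.0007 -0.0008  0.    ]
dp now frame [-0.0007 -0.0008  0.    ]
turn per row [0.95, -1.65, 2.32] z end [ 0.  0. -1.]
[-0.013, -0.0021, -0.0091]
[-0.0134, -0.0017, -0.0087]
[-0.0137, -0.0013, -0.0082]
[-0.0139, -0.0009, -0.0078]
[-0.0142, -0.0005, -0.0074]
[-0.0144, 0.0, -0.007]
[-0.0146, 0.0005, -0.0066]
[-0.0147, 0.001, -0.0062]
[-0.0149, 0.0015, -0.0058]
[-0.015, 0.002, -0.0054]
[-0.015, 0.0025, -0.005]
[-0.015, 0.003, -0.0046]
[-0.015, 0.0036, -0.0042]
[-0.015, 0.0041, -0.0038]
[-0.0149, 0.0047, -0.0035]
[-0.0148, 0.0052, -0.0031]
```

>>> play_rows:
  steps:
    - {"claw":255,"dp":[-0.013,-0.0021,-0.0091],"angular":[0.95,-1.65,2.32]}
    - {"claw":255,"dp":[-0.0134,-0.0017,-0.0087],"angular":[0.95,-1.65,2.32]}
    - {"claw":255,"dp":[-0.0137,-0.0013,-0.0082],"angular":[0.95,-1.65,2.32]}
    - {"claw":255,"dp":[-0.0139,-0.0009,-0.0078],"angular":[0.95,-1.65,2.32]}
    - {"claw":255,"dp":[-0.0142,-0.0005,-0.0074],"angular":[0.95,-1.65,2.32]}
    - {"claw":255,"dp":[-0.0144,0,-0.007],"angular":[0.95,-1.65,2.32]}
    - {"claw":255,"dp":[-0.0146,0.0005,-0.0066],"angular":[0.95,-1.65,2.32]}
    - {"claw":255,"dp":[-0.0147,0.001,-0.0062],"angular":[0.95,-1.65,2.32]}

```text
clock: 14.7
tcp_pos: [0.4799, -0.1561, 0.228]
orientation: [0.02, 0.856, 0.5, 0.13]
wrist_force: [-0.5, 0.2, -1.9]
finger_gap: 0.0274
```

>>> play_rows:
  steps:
    - {"claw":255,"dp":[-0.0149,0.0015,-0.0058],"angular":[0.95,-1.65,2.32]}
    - {"claw":255,"dp":[-0.015,0.002,-0.0054],"angular":[0.95,-1.65,2.32]}
    - {"claw":255,"dp":[-0.015,0.0025,-0.005],"angular":[0.95,-1.65,2.32]}
    - {"claw":255,"dp":[-0.015,0.003,-0.0046],"angular":[0.95,-1.65,2.32]}
    - {"claw":255,"dp":[-0.015,0.0036,-0.0042],"angular":[0.95,-1.65,2.32]}
    - {"claw":255,"dp":[-0.015,0.0041,-0.0038],"angular":[0.95,-1.65,2.32]}
    - {"claw":255,"dp":[-0.0149,0.0047,-0.0035],"angular":[0.95,-1.65,2.32]}
    - {"claw":255,"dp":[-0.0148,0.0052,-0.0031],"angular":[0.95,-1.65,2.32]}

```text
clock: 15.37
tcp_pos: [0.4238, -0.269, 0.2504]
orientation: [0.0, 0.934, 0.358, -0.0]
wrist_force: [0.0, -0.3, -1.5]
finger_gap: 0.0274
```

>>> play_rows:
  steps:
    - {"claw":255,"dp":[0,0,0],"angular":[0,0,0]}
    - {"claw":255,"dp":[0,0,0],"angular":[0,0,0]}
    - {"claw":255,"dp":[0,0,0],"angular":[0,0,0]}
    - {"claw":255,"dp":[0,0,0],"angular":[0,0,0]}
    - {"claw":255,"dp":[0,0,0],"angular":[0,0,0]}
    - {"claw":255,"dp":[0,0,0],"angular":[0,0,0]}
    - {"claw":255,"dp":[0,0,0],"angular":[0,0,0]}
    - {"claw":255,"dp":[0,0,0],"angular":[0,0,0]}

```text
clock: 16.03
tcp_pos: [0.4238, -0.2681, 0.2502]
orientation: [-0.0, 0.933, 0.359, 0.0]
wrist_force: [-0.1, 0.6, -2.5]
finger_gap: 0.0276
```

```bash
python3 headchk.py
python3 - <<'E'
from go import *
report([.4235,-.2683,.106],down(-48))
E
```

```text
top 174 [-0.003 -0.029  0.046] [0.031 0.026 0.094]
 axis fit [-0.0023  0.0005] 121 0.0023
side 274 [-0.026 -0.028  0.045] [0.03  0.015 0.092]
 axis fit [0.0006 0.0046] 195 0.002
t 16.13 tcp [ 0.4239 -0.2682  0.2502] z [ 0.  0. -1.] y [ 0.67  -0.742  0.   ] j [-0.72  0.17 -0.12  1.29  0.    1.68] F [-1.3  0.9 -1.4] gap 0.0274
turn first [ 0.   -0.01  0.06] then dp [-0.0003 -0.0002  0.1442]
dp now frame [-0.0003 -0.0002  0.1442]
```

>>> play_rows:
  steps:
    - {"claw":255,"dp":[0,0,0.025],"angular":[0,0,0]}
    - {"claw":255,"dp":[0,0,0.03],"angular":[0,0,0]}
    - {"claw":255,"dp":[0,0,0.03],"angular":[0,0,0]}
    - {"claw":255,"dp":[0,0,0.025],"angular":[0,0,0]}
    - {"claw":255,"dp":[0,0,0.02],"angular":[0,0,0]}
    - {"claw":255,"dp":[0,0,0.01],"angular":[0,0,0]}
    - {"claw":255,"dp":[0,0,0],"angular":[0,0,0]}
    - {"claw":255,"dp":[0,0,0],"angular":[0,0,0]}

```text
clock: 16.8
tcp_pos: [0.4239, -0.2684, 0.1104]
orientation: [-0.0, 0.933, 0.359, -0.0]
wrist_force: [-0.1, 0.0, -1.7]
finger_gap: 0.0274
```

>>> play_rows:
  steps:
    - {"claw":255,"dp":[0,0,0.001],"angular":[0,0,0]}
    - {"claw":255,"dp":[0,0,0.001],"angular":[0,0,0]}
    - {"claw":255,"dp":[0,0,0.001],"angular":[0,0,0]}
    - {"claw":255,"dp":[0,0,0.001],"angular":[0,0,0]}
    - {"claw":255,"dp":[0,0,0],"angular":[0,0,0]}
    - {"claw":255,"dp":[0,0,0],"angular":[0,0,0]}
    - {"claw":255,"dp":[0,0,0],"angular":[0,0,0]}
    - {"claw":255,"dp":[0,0,0],"angular":[0,0,0]}

```text
clock: 17.47
tcp_pos: [0.4238, -0.2683, 0.1062]
orientation: [-0.0, 0.933, 0.359, 0.0]
wrist_force: [0.9, -0.1, -1.8]
finger_gap: 0.0277
```

>>> play_rows:
  steps:
    - {"claw":255,"dp":[0,0,0.0007],"angular":[0,0,0]}
    - {"claw":255,"dp":[0,0,0.0007],"angular":[0,0,0]}
    - {"claw":255,"dp":[0,0,0],"angular":[0,0,0]}
    - {"claw":255,"dp":[0,0,0],"angular":[0,0,0]}
    - {"claw":255,"dp":[0,0,0],"angular":[0,0,0]}
    - {"claw":255,"dp":[0,0,0],"angular":[0,0,0]}
    - {"claw":255,"dp":[0,0,0],"angular":[0,0,0]}
    - {"claw":255,"dp":[0,0,0],"angular":[0,0,0]}

```text
clock: 18.13
tcp_pos: [0.4239, -0.2684, 0.1052]
orientation: [0.0, 0.933, 0.359, 0.0]
wrist_force: [-2.3, 0.6, 5.1]
finger_gap: 0.027
```

>>> play_rows:
  steps:
    - {"claw":190,"dp":[0,0,0],"angular":[0,0,0]}
    - {"claw":100,"dp":[0,0,0],"angular":[0,0,0]}
    - {"claw":0,"dp":[0,0,0],"angular":[0,0,0]}
    - {"claw":0,"dp":[0,0,0],"angular":[0,0,0]}
    - {"claw":0,"dp":[0,0,0],"angular":[0,0,0]}
    - {"claw":0,"dp":[0,0,0],"angular":[0,0,0]}
    - {"claw":0,"dp":[0,0,0],"angular":[0,0,0]}
    - {"claw":0,"dp":[0,0,0],"angular":[0,0,0]}

```text
clock: 18.8
tcp_pos: [0.4238, -0.2683, 0.1046]
orientation: [-0.0, 0.933, 0.359, -0.0]
wrist_force: [0.1, -0.5, 0.6]
finger_gap: 0.0855
```

>>> play_rows:
  steps:
    - {"claw":0,"dp":[0,0,-0.01],"angular":[0,0,0]}
    - {"claw":0,"dp":[0,0,-0.02],"angular":[0,0,0]}
    - {"claw":0,"dp":[0,0,-0.03],"angular":[0,0,0]}
    - {"claw":0,"dp":[0,0,-0.03],"angular":[0,0,0]}
    - {"claw":0,"dp":[0,0,-0.03],"angular":[0,0,0]}
    - {"claw":0,"dp":[0,0,-0.02],"angular":[0,0,0]}
    - {"claw":0,"dp":[0,0,0],"angular":[0,0,0]}
    - {"claw":0,"dp":[0,0,0],"angular":[0,0,0]}

```text
clock: 19.47
tcp_pos: [0.4245, -0.2689, 0.2467]
orientation: [0.002, 0.933, 0.359, 0.001]
wrist_force: [-0.6, -0.1, -0.1]
finger_gap: 0.0855
```

```bash
python3 look.py 5
python3 - <<'E'
from go import *
for n in('top5','side5'):
    W=np.load(n+'.npz')['W']
    m=(np.hypot(W[...,0]-.4235,W[...,1]+.2683)<.06)&(W[...,2]>.06)&(W[...,2]<.165)
    p=W[m];b=p[p[:,2]<.1];t=p[p[:,2]>.14]
    print(n,'low',b.mean(0).round(4),'top',t.mean(0).round(4),'max',np.percentile(p[:,2],98).round(4))
report([.5944,.3467,.25])
E
```

```text
med top [0.5944 0.3473 0.5127] label [0.5404 0.3169 0.0535] 0.0015 231
med side [0.5944 0.346  0.5112] label [0.5404 0.3157 0.0535] 0.0017 433
shal top [0.6673 0.0375 0.5397] label [0.6141 0.0056 0.0445] 0.0017 213
shal side [0.6681 0.0359 0.5536] label [0.6153 0.0033 0.0445] 0.0017 311
rest top [ 0.4565  0.1595 -0.1017] label [0.3948 0.1658 0.0285] 0.0011 174
rest side [ 0.4568  0.1582 -0.1059] label [0.3952 0.1648 0.0285] 0.0011 281
top5 low [ 0.4237 -0.2561  0.0813] top [ 0.4268 -0.2636  0.149 ] max 0.1541
side5 low [ 0.4217 -0.259   0.0811] top [ 0.4243 -0.2639  0.1496] max 0.1542
t 19.57 tcp [ 0.4235 -0.268   0.2442] z [-0.001  0.001 -1.   ] y [ 0.67  -0.743 -0.001] j [-0.72  0.17 -0.13  1.27  0.    1.68] F [ 1.  -0.6 -0.6] gap 0.0858
dp now frame [ 0.5386 -0.342  -0.0054]
```

The reader stands on its pad within about 5 mm of centre. Next the medium pan.

Run:
```python
from go import *
rows([.5944,.3467,.18],down(119.1),32)
```

```text
turn per row [-0.0, -0.0, -5.22] z end [ 0.  0. -1.]
[0.0168, -0.0107, 0.002]
[0.0177, -0.0091, 0.002]
[0.0185, -0.0075, 0.002]
[0.0191, -0.0057, 0.002]
[0.0195, -0.004, 0.002]
[0.0198, -0.0022, 0.002]
[0.0199, -0.0004, 0.002]
[0.0199, 0.0014, 0.002]
[0.0197, 0.0032, 0.002]
[0.0193, 0.005, 0.002]
[0.0188, 0.0068, 0.002]
[0.0181, 0.0084, 0.002]
[0.0172, 0.01, 0.002]
[0.0162, 0.0116, 0.002]
[0.0151, 0.013, 0.002]
[0.0139, 0.0143, 0.002]
[0.0125, 0.0155, 0.002]
[0.0111, 0.0166, 0.002]
[0.0095, 0.0175, 0.002]
[0.0079, 0.0183, 0.002]
[0.0062, 0.019, 0.002]
[0.0044, 0.0194, 0.002]
[0.0026, 0.0198, 0.002]
[0.0008, 0.0199, 0.002]
[-0.001, 0.0199, 0.002]
[-0.0028, 0.0197, 0.002]
[-0.0046, 0.0194, 0.002]
[-0.0063, 0.0189, 0.002]
[-0.008, 0.0182, 0.002]
[-0.0097, 0.0174, 0.002]
[-0.0112, 0.0165, 0.002]
[-0.0127, 0.0154, 0.002]
```

>>> play_rows:
  steps:
    - {"claw":0,"dp":[0.0168,-0.0107,0.002],"angular":[0,0,-5.22]}
    - {"claw":0,"dp":[0.0177,-0.0091,0.002],"angular":[0,0,-5.22]}
    - {"claw":0,"dp":[0.0185,-0.0075,0.002],"angular":[0,0,-5.22]}
    - {"claw":0,"dp":[0.0191,-0.0057,0.002],"angular":[0,0,-5.22]}
    - {"claw":0,"dp":[0.0195,-0.004,0.002],"angular":[0,0,-5.22]}
    - {"claw":0,"dp":[0.0198,-0.0022,0.002],"angular":[0,0,-5.22]}
    - {"claw":0,"dp":[0.0199,-0.0004,0.002],"angular":[0,0,-5.22]}
    - {"claw":0,"dp":[0.0199,0.0014,0.002],"angular":[0,0,-5.22]}

```text
clock: 20.23
tcp_pos: [0.4655, -0.1134, 0.2271]
orientation: [-0.002, 0.743, 0.669, -0.001]
wrist_force: [0.5, -0.7, 0.9]
finger_gap: 0.0855
```

>>> play_rows:
  steps:
    - {"claw":0,"dp":[0.0197,0.0032,0.002],"angular":[0,0,-5.22]}
    - {"claw":0,"dp":[0.0193,0.005,0.002],"angular":[0,0,-5.22]}
    - {"claw":0,"dp":[0.0188,0.0068,0.002],"angular":[0,0,-5.22]}
    - {"claw":0,"dp":[0.0181,0.0084,0.002],"angular":[0,0,-5.22]}
    - {"claw":0,"dp":[0.0172,0.01,0.002],"angular":[0,0,-5.22]}
    - {"claw":0,"dp":[0.0162,0.0116,0.002],"angular":[0,0,-5.22]}
    - {"claw":0,"dp":[0.0151,0.013,0.002],"angular":[0,0,-5.22]}
    - {"claw":0,"dp":[0.0139,0.0143,0.002],"angular":[0,0,-5.22]}

```text
clock: 20.9
tcp_pos: [0.5082, 0.0401, 0.211]
orientation: [-0.002, 0.455, 0.89, -0.001]
wrist_force: [0.8, -0.7, -0.4]
finger_gap: 0.0856
```

>>> play_rows:
  steps:
    - {"claw":0,"dp":[0.0125,0.0155,0.002],"angular":[0,0,-5.22]}
    - {"claw":0,"dp":[0.0111,0.0166,0.002],"angular":[0,0,-5.22]}
    - {"claw":0,"dp":[0.0095,0.0175,0.002],"angular":[0,0,-5.22]}
    - {"claw":0,"dp":[0.0079,0.0183,0.002],"angular":[0,0,-5.22]}
    - {"claw":0,"dp":[0.0062,0.019,0.002],"angular":[0,0,-5.22]}
    - {"claw":0,"dp":[0.0044,0.0194,0.002],"angular":[0,0,-5.22]}
    - {"claw":0,"dp":[0.0026,0.0198,0.002],"angular":[0,0,-5.22]}
    - {"claw":0,"dp":[0.0008,0.0199,0.002],"angular":[0,0,-5.22]}

```text
clock: 21.57
tcp_pos: [0.5508, 0.1935, 0.1949]
orientation: [-0.002, 0.108, 0.994, -0.0]
wrist_force: [0.3, 0.1, 0.8]
finger_gap: 0.0852
```

>>> play_rows:
  steps:
    - {"claw":0,"dp":[-0.001,0.0199,0.002],"angular":[0,0,-5.22]}
    - {"claw":0,"dp":[-0.0028,0.0197,0.002],"angular":[0,0,-5.22]}
    - {"claw":0,"dp":[-0.0046,0.0194,0.002],"angular":[0,0,-5.22]}
    - {"claw":0,"dp":[-0.0063,0.0189,0.002],"angular":[0,0,-5.22]}
    - {"claw":0,"dp":[-0.008,0.0182,0.002],"angular":[0,0,-5.22]}
    - {"claw":0,"dp":[-0.0097,0.0174,0.002],"angular":[0,0,-5.22]}
    - {"claw":0,"dp":[-0.0112,0.0165,0.002],"angular":[0,0,-5.22]}
    - {"claw":0,"dp":[-0.0127,0.0154,0.002],"angular":[0,0,-5.22]}

```text
clock: 22.23
tcp_pos: [0.5937, 0.3467, 0.1785]
orientation: [-0.002, -0.253, 0.967, -0.0]
wrist_force: [-0.6, 0.6, 0.5]
finger_gap: 0.0853
```

```bash
python3 look.py 6
python3 - <<'E'
from go import *
report([.5944,.3467,.038],down(119.2))
E
```

```text
med top [0.5933 0.3467 0.5044] label [0.539  0.3167 0.0535] 0.0016 176
med side [0.5943 0.3462 0.5111] label [0.5403 0.3159 0.0535] 0.0015 427
shal top [0.6675 0.0376 0.5419] label [0.6144 0.0056 0.0445] 0.0017 211
shal side [0.668  0.0361 0.5388] label [0.6148 0.0043 0.0445] 0.0018 308
rest top [ 0.4565  0.1596 -0.1032] label [0.3948 0.166  0.0285] 0.0011 166
rest side [ 0.4567  0.1584 -0.1035] label [0.3951 0.1648 0.0285] 0.001 283
t 22.33 tcp [0.5937 0.3483 0.1777] z [-0.004 -0.001 -1.   ] y [-0.49   0.872  0.001] j [ 0.41  0.56  0.28  1.29  0.   -0.1 ] F [-1.3 -0.4  0.3] gap 0.085
turn first [ 0.06 -0.2   0.13] then dp [ 0.0002 -0.0017  0.1397]
dp now frame [-0.0003 -0.0019  0.1397]
```

View pics/side6.png

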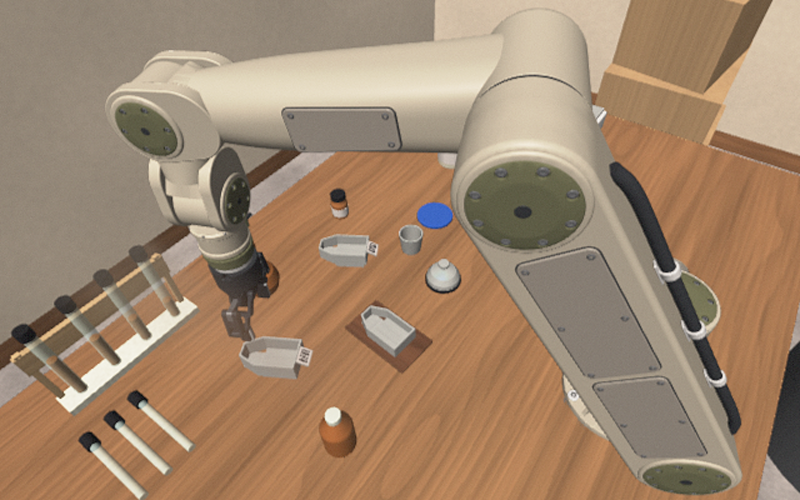

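The view shows the open gripper above the medium pan at (275,355), with nothing displaced.

>>> play_rows:
  steps:
    - {"claw":0,"dp":[0,-0.001,0.0],"angular":[0,-0.2,0]}
    - {"claw":0,"dp":[0,0,0.02],"angular":[0,0,0]}
    - {"claw":0,"dp":[0,0,0.03],"angular":[0,0,0]}
    - {"claw":0,"dp":[0,0,0.03],"angular":[0,0,0]}
    - {"claw":0,"dp":[0,0,0.02],"angular":[0,0,0]}
    - {"claw":0,"dp":[0,0,0.01],"angular":[0,0,0]}
    - {"claw":0,"dp":[0,0,0],"angular":[0,0,0]}
    - {"claw":0,"dp":[0,0,0],"angular":[0,0,0]}

```text
clock: 23.0
tcp_pos: [0.5952, 0.3447, 0.0709]
orientation: [0.001, -0.25, 0.968, 0.0]
wrist_force: [-0.2, 0.2, 0.6]
finger_gap: 0.0856
```

Run:
```python
from go import *
report([.5942,.3465,.038],down(119.1))
```

```text
t 23.0 tcp [0.5952 0.3447 0.0709] z [ 0.002  0.001 -1.   ] y [-0.485  0.875  0.   ] j [ 0.41  0.61  0.1   1.05  0.   -0.1 ] F [-0.2  0.2  0.6] gap 0.0856
turn first [ 0.01  0.15 -0.09] then dp [0.     0.0021 0.0329]
dp now frame [0.0001 0.0021 0.0329]
```

>>> play_rows:
  steps:
    - {"claw":0,"dp":[0,0.002,0],"angular":[0,0.1,0]}
    - {"claw":0,"dp":[0,0,0.01],"angular":[0,0,0]}
    - {"claw":0,"dp":[0,0,0.01],"angular":[0,0,0]}
    - {"claw":0,"dp":[0,0,0.008],"angular":[0,0,0]}
    - {"claw":0,"dp":[0,0,0.005],"angular":[0,0,0]}
    - {"claw":0,"dp":[0,0,0],"angular":[0,0,0]}
    - {"claw":0,"dp":[0,0,0],"angular":[0,0,0]}
    - {"claw":0,"dp":[0,0,0],"angular":[0,0,0]}

```text
clock: 23.67
tcp_pos: [0.5946, 0.3474, 0.0379]
orientation: [0.001, -0.251, 0.968, 0.0]
wrist_force: [0.8, 0.2, 0.7]
finger_gap: 0.0851
```

>>> play_rows:
  steps:
    - {"claw":60,"dp":[0,0,0],"angular":[0,0,0]}
    - {"claw":100,"dp":[0,0,0],"angular":[0,0,0]}
    - {"claw":255,"dp":[0,0,0],"angular":[0,0,0]}
    - {"claw":255,"dp":[0,0,0],"angular":[0,0,0]}
    - {"claw":255,"dp":[0,0,0],"angular":[0,0,0]}
    - {"claw":255,"dp":[0,0,0],"angular":[0,0,0]}
    - {"claw":255,"dp":[0,0,0],"angular":[0,0,0]}
    - {"claw":255,"dp":[0,0,0],"angular":[0,0,0]}
  force: 50

```text
clock: 24.33
tcp_pos: [0.595, 0.3476, 0.0386]
orientation: [0.002, -0.251, 0.968, 0.0]
wrist_force: [-0.4, 0.5, 5.0]
finger_gap: 0.0651
```

Run:
```python
from go import *
report([.5942,.3465,.2],down(119.1))
```

```text
t 24.33 tcp [0.595  0.3476 0.0386] z [ 0.003  0.002 -1.   ] y [-0.486  0.874  0.   ] j [ 0.41  0.64  0.06  0.99  0.   -0.1 ] F [-0.4  0.5  5. ] gap 0.0651
turn first [ 0.01  0.19 -0.01] then dp [ 0.0012 -0.0006 -0.1614]
dp now frame [ 0.0007 -0.0006 -0.1614]
```

>>> play_rows:
  steps:
    - {"claw":255,"dp":[0,0,-0.005],"angular":[0,0,0]}
    - {"claw":255,"dp":[0,0,-0.01],"angular":[0,0,0]}
    - {"claw":255,"dp":[0,0,-0.02],"angular":[0,0,0]}
    - {"claw":255,"dp":[0,0,-0.03],"angular":[0,0,0]}
    - {"claw":255,"dp":[0,0,-0.03],"angular":[0,0,0]}
    - {"claw":255,"dp":[0,0,-0.025],"angular":[0,0,0]}
    - {"claw":255,"dp":[0,0,0],"angular":[0,0,0]}
    - {"claw":255,"dp":[0,0,0],"angular":[0,0,0]}

```text
clock: 25.0
tcp_pos: [0.5952, 0.3476, 0.1599]
orientation: [0.003, -0.251, 0.968, 0.001]
wrist_force: [0.5, 0.1, -1.9]
finger_gap: 0.0651
```

Run:
```python
from go import *
report([.4567,.159,.16],down(84.1))
rows([.4567,.159,.16],down(84.1),16)
```

```text
t 25.0 tcp [0.5952 0.3476 0.1599] z [ 0.005  0.002 -1.   ] y [-0.486  0.874 -0.   ] j [ 0.41  0.56  0.24  1.24  0.   -0.1 ] F [ 0.5  0.1 -1.9] gap 0.0651
turn first [ 0.08  0.3  34.98] then dp [ 1.184e-01 -2.018e-01 -1.000e-04]
dp now frame [ 0.2127 -0.0975 -0.0012]
turn per row [0.0, 0.02, 2.19] z end [ 0.  0. -1.]
[0.0133, -0.0061, -0.0001]
[0.0131, -0.0066, -0.0001]
[0.0128, -0.0071, -0.0001]
[0.0125, -0.0076, -0.0001]
[0.0122, -0.008, -0.0001]
[0.0119, -0.0085, -0.0001]
[0.0116, -0.009, -0.0]
[0.0112, -0.0094, -0.0]
[0.0108, -0.0098, -0.0]
[0.0105, -0.0102, -0.0]
[0.0101, -0.0106, -0.0]
[0.0097, -0.011, -0.0]
[0.0092, -0.0113, -0.0]
[0.0088, -0.0117, -0.0]
[0.0083, -0.012, -0.0]
[0.0079, -0.0123, -0.0]
```

>>> play_rows:
  steps:
    - {"claw":255,"dp":[0.0133,-0.0061,0],"angular":[0,0.02,2.19]}
    - {"claw":255,"dp":[0.0131,-0.0066,0],"angular":[0,0.02,2.19]}
    - {"claw":255,"dp":[0.0128,-0.0071,0],"angular":[0,0.02,2.19]}
    - {"claw":255,"dp":[0.0125,-0.0076,0],"angular":[0,0.02,2.19]}
    - {"claw":255,"dp":[0.0122,-0.008,0],"angular":[0,0.02,2.19]}
    - {"claw":255,"dp":[0.0119,-0.0085,0],"angular":[0,0.02,2.19]}
    - {"claw":255,"dp":[0.0116,-0.009,0],"angular":[0,0.02,2.19]}
    - {"claw":255,"dp":[0.0112,-0.0094,0],"angular":[0,0.02,2.19]}

```text
clock: 25.67
tcp_pos: [0.5229, 0.2517, 0.1553]
orientation: [-0.003, -0.1, 0.995, -0.0]
wrist_force: [0.5, -1.3, -1.3]
finger_gap: 0.0652
```

>>> play_rows:
  steps:
    - {"claw":255,"dp":[0.0108,-0.0098,0],"angular":[0,0.02,2.19]}
    - {"claw":255,"dp":[0.0105,-0.0102,0],"angular":[0,0.02,2.19]}
    - {"claw":255,"dp":[0.0101,-0.0106,0],"angular":[0,0.02,2.19]}
    - {"claw":255,"dp":[0.0097,-0.011,0],"angular":[0,0.02,2.19]}
    - {"claw":255,"dp":[0.0092,-0.0113,0],"angular":[0,0.02,2.19]}
    - {"claw":255,"dp":[0.0088,-0.0117,0],"angular":[0,0.02,2.19]}
    - {"claw":255,"dp":[0.0083,-0.012,0],"angular":[0,0.02,2.19]}
    - {"claw":255,"dp":[0.0079,-0.0123,0],"angular":[0,0.02,2.19]}

```text
clock: 26.33
tcp_pos: [0.4535, 0.1578, 0.1559]
orientation: [-0.004, 0.053, 0.999, -0.001]
wrist_force: [-0.5, -0.4, -1.4]
finger_gap: 0.065
```

>>> play_rows:
  steps:
    - {"claw":255,"dp":[0,0,0.01],"angular":[0,0,0]}
    - {"claw":255,"dp":[0,0,0.02],"angular":[0,0,0]}
    - {"claw":255,"dp":[0,0,0.02],"angular":[0,0,0]}
    - {"claw":255,"dp":[0,0,0.01],"angular":[0,0,0]}
    - {"claw":255,"dp":[0,0,0],"angular":[0,0,0]}
    - {"claw":255,"dp":[0,0,0],"angular":[0,0,0]}
    - {"claw":255,"dp":[0,0,0],"angular":[0,0,0]}
    - {"claw":255,"dp":[0,0,0],"angular":[0,0,0]}

```text
clock: 27.0
tcp_pos: [0.4563, 0.1589, 0.0987]
orientation: [-0.001, 0.052, 0.999, 0.0]
wrist_force: [-0.9, 0.3, -2.6]
finger_gap: 0.065
```

```bash
cat > held.py <<'E'
from m import *
from go import *
import sys
k=sys.argv[1]; h=float(sys.argv[2])  # expected rim height above TCP
s,t,r=state(); Ws=[]
for n in('top','side'):
    im,W=cloud(n);np.savez(n+k,im=im,W=W);Ws.append(W);save(n+k,im,1.25)
y=r.as_matrix()[:,1]; psi=np.arctan2(y[1],y[0])-np.pi/2
for kk,w in(('top',Ws[:1]),('side',Ws[1:]),('both',Ws)):
    w=[x.copy() for x in w]
    for x in w:
        L=r.inv().apply((x-t).reshape(-1,3)).reshape(x.shape)
        x[(np.abs(L[...,0])<.018)&(np.abs(L[...,1])<.075)]=np.nan   # drop fingers
    q,l,e,nn,z=fitpan(w,t[:2],t[2]+h,psi)
    print(kk,q.round(4),round(e,4),nn,z.round(4))
    print(' pan minus tcp (tool)',r.inv().apply(np.r_[q[:2]-t[:2],0]).round(4),'yaw err',round(q[2]-psi,3))
report([.4567,.159,.1])
E
python3 held.py 7 .0225
```

```text
top [ 0.4566  0.1597 -0.114 ] 0.0016 87 [0.1197 0.1232]
 pan minus tcp (tool) [-0.0002  0.0008 -0.    ] yaw err -0.01
side [ 0.4551  0.1594 -0.0981] 0.0028 224 [0.1211 0.1246]
 pan minus tcp (tool) [0.0012 0.0004 0.    ] yaw err 0.005
both [ 0.4555  0.1593 -0.1052] 0.0023 311 [0.1207 0.1244]
 pan minus tcp (tool) [0.0008 0.0003 0.    ] yaw err -0.002
t 27.1 tcp [0.4562 0.1589 0.0988] z [-0.002  0.    -1.   ] y [0.104 0.995 0.   ] j [ 0.17  0.23 -0.43  0.92  0.    0.27] F [-0.1 -0.1 -1.8] gap 0.0651
dp now frame [-0.0005  0.0002 -0.0012]
```

View pics/side7.png

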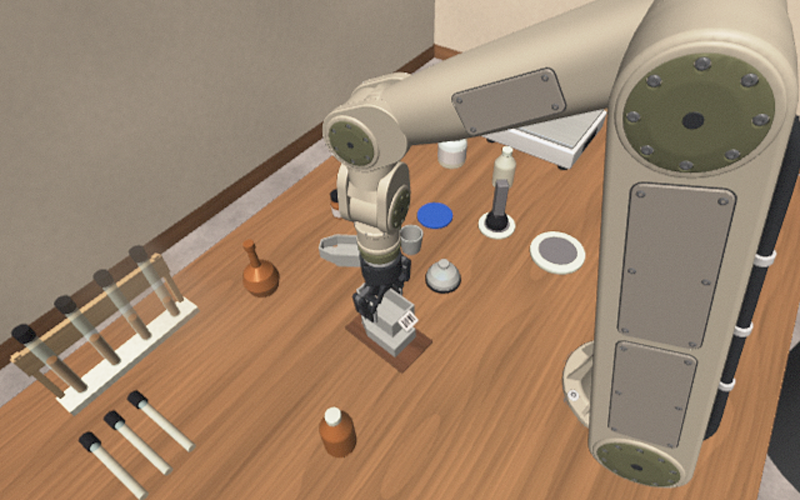

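The medium pan is held above the rest, label side outward and aligned within about 1 mm. Lowering it now.

>>> play_rows:
  steps:
    - {"claw":255,"dp":[-0.0008,0,0.008],"angular":[0,0,0]}
    - {"claw":255,"dp":[0,0,0.008],"angular":[0,0,0]}
    - {"claw":255,"dp":[0,0,0.006],"angular":[0,0,0]}
    - {"claw":255,"dp":[0,0,0.004],"angular":[0,0,0]}
    - {"claw":255,"dp":[0,0,0.003],"angular":[0,0,0]}
    - {"claw":255,"dp":[0,0,0.003],"angular":[0,0,0]}
    - {"claw":255,"dp":[0,0,0],"angular":[0,0,0]}
    - {"claw":255,"dp":[0,0,0],"angular":[0,0,0]}

```text
clock: 27.77
tcp_pos: [0.456, 0.1585, 0.0658]
orientation: [-0.002, 0.052, 0.999, -0.0]
wrist_force: [1.0, 0.0, -1.9]
finger_gap: 0.0653
```

>>> play_rows:
  steps:
    - {"claw":255,"dp":[0,0,0.003],"angular":[0,0,0]}
    - {"claw":255,"dp":[0,0,0.003],"angular":[0,0,0]}
    - {"claw":255,"dp":[0,0,0.002],"angular":[0,0,0]}
    - {"claw":255,"dp":[0,0,0],"angular":[0,0,0]}
    - {"claw":255,"dp":[0,0,0],"angular":[0,0,0]}
    - {"claw":255,"dp":[0,0,0],"angular":[0,0,0]}
    - {"claw":255,"dp":[0,0,0],"angular":[0,0,0]}
    - {"claw":255,"dp":[0,0,0],"angular":[0,0,0]}

```text
clock: 28.43
tcp_pos: [0.4562, 0.1586, 0.058]
orientation: [-0.002, 0.052, 0.999, -0.0]
wrist_force: [0.2, 0.1, -1.9]
finger_gap: 0.0652
```

>>> play_rows:
  steps:
    - {"claw":255,"dp":[0,0,0.001],"angular":[0,0,0]}
    - {"claw":255,"dp":[0,0,0.001],"angular":[0,0,0]}
    - {"claw":255,"dp":[0,0,0.001],"angular":[0,0,0]}
    - {"claw":255,"dp":[0,0,0.0008],"angular":[0,0,0]}
    - {"claw":255,"dp":[0,0,0],"angular":[0,0,0]}
    - {"claw":255,"dp":[0,0,0],"angular":[0,0,0]}
    - {"claw":255,"dp":[0,0,0],"angular":[0,0,0]}
    - {"claw":255,"dp":[0,0,0],"angular":[0,0,0]}

```text
clock: 29.1
tcp_pos: [0.4559, 0.1586, 0.0546]
orientation: [-0.002, 0.052, 0.999, -0.0]
wrist_force: [-3.2, 0.1, 5.2]
finger_gap: 0.0651
```

Contact came at the expected height (0.0546), so the pan is seated. I release, lift and look.

>>> play_rows:
  steps:
    - {"claw":100,"dp":[0,0,0],"angular":[0,0,0]}
    - {"claw":40,"dp":[0,0,0],"angular":[0,0,0]}
    - {"claw":0,"dp":[0,0,0],"angular":[0,0,0]}
    - {"claw":0,"dp":[0,0,0],"angular":[0,0,0]}
    - {"claw":0,"dp":[0,0,0],"angular":[0,0,0]}
    - {"claw":0,"dp":[0,0,0],"angular":[0,0,0]}
    - {"claw":0,"dp":[0,0,0],"angular":[0,0,0]}
    - {"claw":0,"dp":[0,0,0],"angular":[0,0,0]}

```text
clock: 29.77
tcp_pos: [0.456, 0.1585, 0.054]
orientation: [-0.002, 0.052, 0.999, -0.0]
wrist_force: [-0.2, 0.3, 0.1]
finger_gap: 0.0854
```

>>> play_rows:
  steps:
    - {"claw":0,"dp":[0,0,-0.01],"angular":[0,0,0]}
    - {"claw":0,"dp":[0,0,-0.02],"angular":[0,0,0]}
    - {"claw":0,"dp":[0,0,-0.03],"angular":[0,0,0]}
    - {"claw":0,"dp":[0,0,-0.03],"angular":[0,0,0]}
    - {"claw":0,"dp":[0,0,-0.02],"angular":[0,0,0]}
    - {"claw":0,"dp":[0,0,-0.01],"angular":[0,0,0]}
    - {"claw":0,"dp":[0,0,0],"angular":[0,0,0]}
    - {"claw":0,"dp":[0,0,0],"angular":[0,0,0]}

```text
clock: 30.43
tcp_pos: [0.4566, 0.1586, 0.1741]
orientation: [-0.002, 0.052, 0.999, -0.0]
wrist_force: [-0.2, 0.1, -0.4]
finger_gap: 0.0854
```

```bash
cat > look2.py <<'E'
from m import *
from go import *
import sys
k=sys.argv[1]; H=float(sys.argv[2]) if len(sys.argv)>2 else .077
Ws=[]
for n in('top','side'):
    im,W=cloud(n);np.savez(n+k,im=im,W=W);Ws.append(W);save(n+k,im,1.25)
for nm,c,h,y in(('stack',(.457,.159),H,-.1),('shal',(.668,.037),.052,.55)):
    for kk,w in(('top',Ws[:1]),('side',Ws[1:]),('both',Ws)):
        try:
            q,l,e,nn,z=fitpan(w,c,h,y);print(nm,kk,q.round(4),'label',l.round(4),round(e,4),nn,z.round(4))
        except Exception as ex: print(nm,kk,'fail',ex)
E
python3 look2.py 8
python3 - <<'E'
from go import *
report([0,0,0])
rows([.6679,.0368,.16],down(121.1),16)
E
```

```text
stack top [ 0.4546  0.1596 -0.1171] label [0.393  0.1668 0.0695] 0.0023 142 [0.0758 0.0797]
stack side [ 0.4546  0.1587 -0.1114] label [0.393  0.1656 0.0695] 0.0019 354 [0.0773 0.0799]
stack both [ 0.4546  0.1589 -0.1122] label [0.3929 0.1658 0.0695] 0.002 496 [0.0769 0.0798]
shal top [0.6677 0.0377 0.5405] label [0.6145 0.0058 0.0445] 0.0014 207 [0.051 0.055]
shal side [0.6704 0.0375 0.5355] label [0.6171 0.0058 0.0445] 0.0011 196 [0.0521 0.0557]
shal both [0.6688 0.0373 0.534 ] label [0.6154 0.0057 0.0445] 0.0014 403 [0.0515 0.0555]
t 30.53 tcp [0.4555 0.1584 0.1726] z [-0.006 -0.001 -1.   ] y [ 0.104  0.995 -0.001] j [ 0.17  0.17 -0.3   1.1   0.    0.27] F [-0.2  0.  -0.3] gap 0.0854
dp now frame [ 0.4355 -0.2046  0.1757]
turn per row [0.0, -0.02, -2.32] z end [ 0.  0. -1.]
[-0.014, -0.0062, 0.0007]
[-0.0137, -0.0067, 0.0007]
[-0.0135, -0.0073, 0.0007]
[-0.0131, -0.0078, 0.0007]
[-0.0128, -0.0084, 0.0007]
[-0.0125, -0.0089, 0.0007]
[-0.0121, -0.0094, 0.0007]
[-0.0117, -0.0098, 0.0007]
[-0.0113, -0.0103, 0.0008]
[-0.0109, -0.0108, 0.0008]
[-0.0104, -0.0112, 0.0008]
[-0.01, -0.0116, 0.0008]
[-0.0095, -0.012, 0.0008]
[-0.009, -0.0124, 0.0008]
[-0.0085, -0.0127, 0.0008]
[-0.008, -0.0131, 0.0008]
```

The stack's rim is at 77 mm as expected, so the medium pan is fully seated. Next the shallow pan, which hasn't moved.

>>> play_rows:
  steps:
    - {"claw":0,"dp":[-0.014,-0.0062,0.0007],"angular":[0,-0.02,-2.32]}
    - {"claw":0,"dp":[-0.0137,-0.0067,0.0007],"angular":[0,-0.02,-2.32]}
    - {"claw":0,"dp":[-0.0135,-0.0073,0.0007],"angular":[0,-0.02,-2.32]}
    - {"claw":0,"dp":[-0.0131,-0.0078,0.0007],"angular":[0,-0.02,-2.32]}
    - {"claw":0,"dp":[-0.0128,-0.0084,0.0007],"angular":[0,-0.02,-2.32]}
    - {"claw":0,"dp":[-0.0125,-0.0089,0.0007],"angular":[0,-0.02,-2.32]}
    - {"claw":0,"dp":[-0.0121,-0.0094,0.0007],"angular":[0,-0.02,-2.32]}
    - {"claw":0,"dp":[-0.0117,-0.0098,0.0007],"angular":[0,-0.02,-2.32]}

```text
clock: 31.2
tcp_pos: [0.5622, 0.0973, 0.166]
orientation: [-0.002, -0.111, 0.994, 0.0]
wrist_force: [1.1, -0.5, -0.5]
finger_gap: 0.0854
```

>>> play_rows:
  steps:
    - {"claw":0,"dp":[-0.0113,-0.0103,0.0008],"angular":[0,-0.02,-2.32]}
    - {"claw":0,"dp":[-0.0109,-0.0108,0.0008],"angular":[0,-0.02,-2.32]}
    - {"claw":0,"dp":[-0.0104,-0.0112,0.0008],"angular":[0,-0.02,-2.32]}
    - {"claw":0,"dp":[-0.01,-0.0116,0.0008],"angular":[0,-0.02,-2.32]}
    - {"claw":0,"dp":[-0.0095,-0.012,0.0008],"angular":[0,-0.02,-2.32]}
    - {"claw":0,"dp":[-0.009,-0.0124,0.0008],"angular":[0,-0.02,-2.32]}
    - {"claw":0,"dp":[-0.0085,-0.0127,0.0008],"angular":[0,-0.02,-2.32]}
    - {"claw":0,"dp":[-0.008,-0.0131,0.0008],"angular":[0,-0.02,-2.32]}

```text
clock: 31.87
tcp_pos: [0.6685, 0.0366, 0.1592]
orientation: [-0.001, -0.27, 0.963, 0.001]
wrist_force: [0.5, -0.3, 0.1]
finger_gap: 0.0856
```

>>> play_rows:
  steps:
    - {"claw":0,"dp":[0,0,0],"angular":[0,0,0]}
    - {"claw":0,"dp":[0,0,0.02],"angular":[0,0,0]}
    - {"claw":0,"dp":[0,0,0.03],"angular":[0,0,0]}
    - {"claw":0,"dp":[0,0,0.02],"angular":[0,0,0]}
    - {"claw":0,"dp":[0,0,0.01],"angular":[0,0,0]}
    - {"claw":0,"dp":[0,0,0],"angular":[0,0,0]}
    - {"claw":0,"dp":[0,0,0],"angular":[0,0,0]}
    - {"claw":0,"dp":[0,0,0],"angular":[0,0,0]}

```text
clock: 32.53
tcp_pos: [0.6698, 0.0372, 0.083]
orientation: [0.002, -0.269, 0.963, 0.0]
wrist_force: [0.2, -0.3, -0.8]
finger_gap: 0.0855
```

```bash
python3 look2.py 9
python3 - <<'E'
from go import *
report([.6679,.0368,.031],down(121.1))
E
```

```text
stack top fail index -1 is out of bounds for axis 0 with size 0
stack side [ 0.4553  0.1587 -0.1055] label [0.3937 0.1652 0.0695] 0.0018 376 [0.0773 0.0804]
stack both [ 0.4553  0.1587 -0.1055] label [0.3937 0.1652 0.0695] 0.0018 376 [0.0773 0.0804]
shal top [0.6681 0.0373 0.55  ] label [0.6152 0.0049 0.0445] 0.0 2 [0.0529 0.0536]
shal side [0.6678 0.0359 0.5554] label [0.6151 0.0032 0.0445] 0.0017 270 [0.0524 0.0558]
shal both [0.6678 0.036  0.5551] label [0.6152 0.0033 0.0445] 0.0017 272 [0.0524 0.0557]
t 32.63 tcp [0.6703 0.0371 0.0837] z [ 0.004  0.001 -1.   ] y [-0.518  0.856 -0.001] j [-0.06  0.57  0.06  1.05  0.   -0.61] F [0.3 0.2 0. ] gap 0.0853
turn first [-0.08  0.25  0.07] then dp [0.0022 0.001  0.0527]
dp now frame [0.0025 0.0011 0.0526]
  return _methods._mean(a, axis=axis, dtype=dtype,
  ret = ret.dtype.type(ret / rcount)
```

View pics/side9.png

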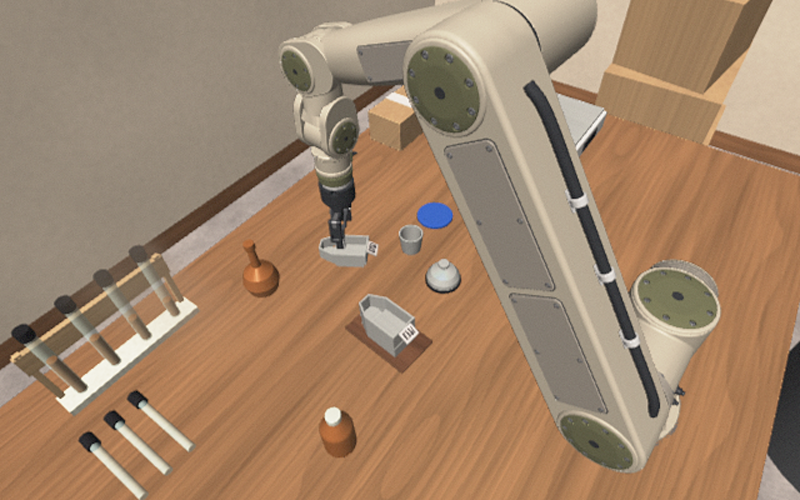

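The medium pan sits on the rest at (388,325), and the gripper is over the shallow pan at (345,250). Descending to grip.

>>> play_rows:
  steps:
    - {"claw":0,"dp":[0.0022,0.0008,0.01],"angular":[-0.05,0.25,0]}
    - {"claw":0,"dp":[0,0,0.015],"angular":[0,0,0]}
    - {"claw":0,"dp":[0,0,0.014],"angular":[0,0,0]}
    - {"claw":0,"dp":[0,0,0.009],"angular":[0,0,0]}
    - {"claw":0,"dp":[0,0,0.005],"angular":[0,0,0]}
    - {"claw":0,"dp":[0,0,0],"angular":[0,0,0]}
    - {"claw":0,"dp":[0,0,0],"angular":[0,0,0]}
    - {"claw":0,"dp":[0,0,0],"angular":[0,0,0]}

```text
clock: 33.3
tcp_pos: [0.6674, 0.0365, 0.0296]
orientation: [-0.001, -0.269, 0.963, -0.0]
wrist_force: [0.6, 0.4, -0.4]
finger_gap: 0.0856
```

>>> play_rows:
  steps:
    - {"claw":60,"dp":[0,0,0],"angular":[0,0,0]}
    - {"claw":100,"dp":[0,0,0],"angular":[0,0,0]}
    - {"claw":255,"dp":[0,0,0],"angular":[0,0,0]}
    - {"claw":255,"dp":[0,0,0],"angular":[0,0,0]}
    - {"claw":255,"dp":[0,0,0],"angular":[0,0,0]}
    - {"claw":255,"dp":[0,0,0],"angular":[0,0,0]}
    - {"claw":255,"dp":[0,0,0],"angular":[0,0,0]}
    - {"claw":255,"dp":[0,0,0],"angular":[0,0,0]}
  force: 50

```text
clock: 33.97
tcp_pos: [0.6675, 0.0366, 0.03]
orientation: [-0.0, -0.269, 0.963, -0.0]
wrist_force: [-0.3, -0.4, 6.1]
finger_gap: 0.0652
```

>>> play_rows:
  steps:
    - {"claw":255,"dp":[0,0,-0.005],"angular":[0,0,0]}
    - {"claw":255,"dp":[0,0,-0.01],"angular":[0,0,0]}
    - {"claw":255,"dp":[0,0,-0.02],"angular":[0,0,0]}
    - {"claw":255,"dp":[0,0,-0.03],"angular":[0,0,0]}
    - {"claw":255,"dp":[0,0,-0.03],"angular":[0,0,0]}
    - {"claw":255,"dp":[0,0,-0.03],"angular":[0,0,0]}
    - {"claw":255,"dp":[0,0,-0.015],"angular":[0,0,0]}
    - {"claw":255,"dp":[0,0,0],"angular":[0,0,0]}

```text
clock: 34.63
tcp_pos: [0.6695, 0.0365, 0.1741]
orientation: [0.002, -0.269, 0.963, -0.001]
wrist_force: [1.6, 0.0, -2.3]
finger_gap: 0.0651
```

Run:
```python
from go import *
report([.4565,.159,.16],down(84.1))
rows([.4565,.159,.165],down(84.1),16)
```

```text
t 34.63 tcp [0.6695 0.0365 0.1741] z [ 0.005 -0.001 -1.   ] y [-0.518  0.856 -0.003] j [-0.06  0.52  0.2   1.24 -0.   -0.61] F [ 1.6  0.  -2.3] gap 0.0651
turn first [-0.12  0.28 37.07] then dp [0.2244 0.0999 0.0141]
dp now frame [0.1189 0.2151 0.0129]
turn per row [-0.01, 0.02, 2.32] z end [ 0.  0. -1.]
[0.0074, 0.0134, 0.0005]
[0.008, 0.0131, 0.0005]
[0.0085, 0.0128, 0.0005]
[0.009, 0.0124, 0.0005]
[0.0095, 0.0121, 0.0005]
[0.01, 0.0117, 0.0005]
[0.0104, 0.0113, 0.0005]
[0.0109, 0.0108, 0.0005]
[0.0113, 0.0104, 0.0005]
[0.0117, 0.0099, 0.0005]
[0.0121, 0.0094, 0.0005]
[0.0125, 0.0089, 0.0005]
[0.0128, 0.0084, 0.0006]
[0.0132, 0.0079, 0.0006]
[0.0135, 0.0074, 0.0006]
[0.0138, 0.0068, 0.0006]
```

>>> play_rows:
  steps:
    - {"claw":255,"dp":[0.0074,0.0134,0.0005],"angular":[0,0.02,2.32]}
    - {"claw":255,"dp":[0.008,0.0131,0.0005],"angular":[0,0.02,2.32]}
    - {"claw":255,"dp":[0.0085,0.0128,0.0005],"angular":[0,0.02,2.32]}
    - {"claw":255,"dp":[0.009,0.0124,0.0005],"angular":[0,0.02,2.32]}
    - {"claw":255,"dp":[0.0095,0.0121,0.0005],"angular":[0,0.02,2.32]}
    - {"claw":255,"dp":[0.01,0.0117,0.0005],"angular":[0,0.02,2.32]}
    - {"claw":255,"dp":[0.0104,0.0113,0.0005],"angular":[0,0.02,2.32]}
    - {"claw":255,"dp":[0.0109,0.0108,0.0005],"angular":[0,0.02,2.32]}

```text
clock: 35.3
tcp_pos: [0.5587, 0.0981, 0.1634]
orientation: [-0.004, -0.109, 0.994, -0.0]
wrist_force: [-0.4, -0.3, -2.2]
finger_gap: 0.0647
```

>>> play_rows:
  steps:
    - {"claw":255,"dp":[0.0113,0.0104,0.0005],"angular":[0,0.02,2.32]}
    - {"claw":255,"dp":[0.0117,0.0099,0.0005],"angular":[0,0.02,2.32]}
    - {"claw":255,"dp":[0.0121,0.0094,0.0005],"angular":[0,0.02,2.32]}
    - {"claw":255,"dp":[0.0125,0.0089,0.0005],"angular":[0,0.02,2.32]}
    - {"claw":255,"dp":[0.0128,0.0084,0.0006],"angular":[0,0.02,2.32]}
    - {"claw":255,"dp":[0.0132,0.0079,0.0006],"angular":[0,0.02,2.32]}
    - {"claw":255,"dp":[0.0135,0.0074,0.0006],"angular":[0,0.02,2.32]}
    - {"claw":255,"dp":[0.0138,0.0068,0.0006],"angular":[0,0.02,2.32]}

```text
clock: 35.97
tcp_pos: [0.4523, 0.1592, 0.1598]
orientation: [-0.005, 0.053, 0.999, -0.001]
wrist_force: [-0.0, 0.6, -3.0]
finger_gap: 0.065
```

>>> play_rows:
  steps:
    - {"claw":255,"dp":[0,0,0],"angular":[0,0,0]}
    - {"claw":255,"dp":[0,0,0.01],"angular":[0,0,0]}
    - {"claw":255,"dp":[0,0,0.015],"angular":[0,0,0]}
    - {"claw":255,"dp":[0,0,0.01],"angular":[0,0,0]}
    - {"claw":255,"dp":[0,0,0],"angular":[0,0,0]}
    - {"claw":255,"dp":[0,0,0],"angular":[0,0,0]}
    - {"claw":255,"dp":[0,0,0],"angular":[0,0,0]}
    - {"claw":255,"dp":[0,0,0],"angular":[0,0,0]}

```text
clock: 36.63
tcp_pos: [0.4546, 0.159, 0.1268]
orientation: [-0.004, 0.052, 0.999, -0.001]
wrist_force: [1.2, 0.1, -1.7]
finger_gap: 0.065
```

```bash
python3 held.py 10 .022
python3 - <<'E'
from go import *
report([.4565,.159,.1],down(84.1))
E
```

```text
top [ 0.4562  0.1596 -0.1099] 0.0016 88 [0.1484 0.1513]
 pan minus tcp (tool) [-0.0015  0.0008 -0.    ] yaw err -0.006
side [ 0.4542  0.1594 -0.1123] 0.0029 234 [0.1489 0.152 ]
 pan minus tcp (tool) [0.0005 0.0004 0.    ] yaw err -0.008
both [ 0.4548  0.1594 -0.1103] 0.0024 322 [0.1488 0.1519]
 pan minus tcp (tool) [-0.0001  0.0004 -0.    ] yaw err -0.006
t 36.73 tcp [0.4545 0.1591 0.1269] z [-0.007 -0.001 -1.   ] y [ 0.104  0.995 -0.002] j [ 0.17  0.21 -0.38  0.99 -0.    0.27] F [ 0.2  0.2 -2. ] gap 0.0652
dp now frame [-0.0023  0.0002  0.0269]
t 36.73 tcp [0.4545 0.1591 0.1269] z [-0.007 -0.001 -1.   ] y [ 0.104  0.995 -0.002] j [ 0.17  0.21 -0.38  0.99 -0.    0.27] F [ 0.2  0.2 -2. ] gap 0.0652
turn first [-0.12 -0.38 -0.06] then dp [-0.002   0.0001  0.0269]
dp now frame [-0.0021  0.0002  0.0269]
```

View pics/side10.png

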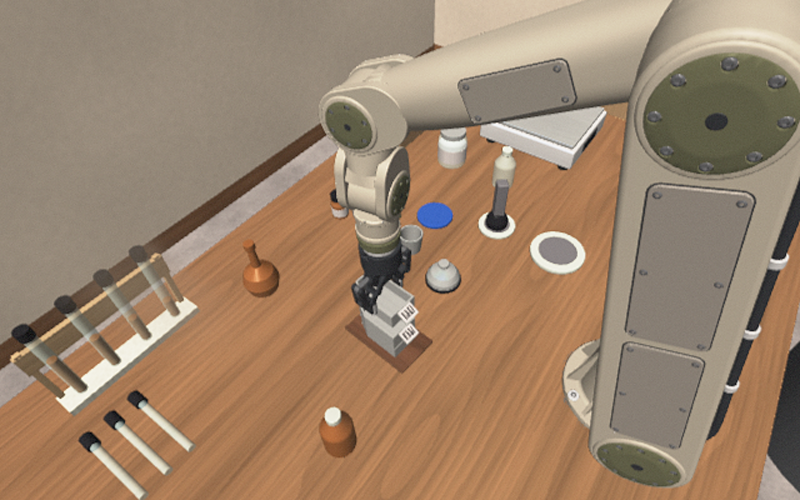

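The shallow pan is held above the stack, label side outward and aligned within about 1 mm. Lowering it now.

>>> play_rows:
  steps:
    - {"claw":255,"dp":[-0.0008,0,0.006],"angular":[-0.1,-0.35,0]}
    - {"claw":255,"dp":[0,0,0.006],"angular":[0,0,0]}
    - {"claw":255,"dp":[0,0,0.005],"angular":[0,0,0]}
    - {"claw":255,"dp":[0,0,0.004],"angular":[0,0,0]}
    - {"claw":255,"dp":[0,0,0.003],"angular":[0,0,0]}
    - {"claw":255,"dp":[0,0,0.003],"angular":[0,0,0]}
    - {"claw":255,"dp":[0,0,0],"angular":[0,0,0]}
    - {"claw":255,"dp":[0,0,0],"angular":[0,0,0]}

```text
clock: 37.4
tcp_pos: [0.4544, 0.159, 0.0991]
orientation: [-0.001, 0.052, 0.999, -0.0]
wrist_force: [0.2, -0.3, -2.8]
finger_gap: 0.065
```

>>> play_rows:
  steps:
    - {"claw":255,"dp":[0,0,0.003],"angular":[0,0,0]}
    - {"claw":255,"dp":[0,0,0.003],"angular":[0,0,0]}
    - {"claw":255,"dp":[0,0,0.002],"angular":[0,0,0]}
    - {"claw":255,"dp":[0,0,0.001],"angular":[0,0,0]}
    - {"claw":255,"dp":[0,0,0],"angular":[0,0,0]}
    - {"claw":255,"dp":[0,0,0],"angular":[0,0,0]}
    - {"claw":255,"dp":[0,0,0],"angular":[0,0,0]}
    - {"claw":255,"dp":[0,0,0],"angular":[0,0,0]}

```text
clock: 38.07
tcp_pos: [0.4547, 0.159, 0.0905]
orientation: [-0.001, 0.052, 0.999, -0.0]
wrist_force: [0.6, -0.2, -2.8]
finger_gap: 0.065
```

>>> play_rows:
  steps:
    - {"claw":255,"dp":[0,0,0.001],"angular":[0,0,0]}
    - {"claw":255,"dp":[0,0,0.001],"angular":[0,0,0]}
    - {"claw":255,"dp":[0,0,0.001],"angular":[0,0,0]}
    - {"claw":255,"dp":[0,0,0.001],"angular":[0,0,0]}
    - {"claw":255,"dp":[0,0,0],"angular":[0,0,0]}
    - {"claw":255,"dp":[0,0,0],"angular":[0,0,0]}
    - {"claw":255,"dp":[0,0,0],"angular":[0,0,0]}
    - {"claw":255,"dp":[0,0,0],"angular":[0,0,0]}

```text
clock: 38.73
tcp_pos: [0.4546, 0.159, 0.0869]
orientation: [-0.001, 0.052, 0.999, -0.0]
wrist_force: [-2.7, -1.4, 5.7]
finger_gap: 0.065
```

Contact came at the expected 0.087. Releasing and rising.

>>> play_rows:
  steps:
    - {"claw":100,"dp":[0,0,0],"angular":[0,0,0]}
    - {"claw":40,"dp":[0,0,0],"angular":[0,0,0]}
    - {"claw":0,"dp":[0,0,0],"angular":[0,0,0]}
    - {"claw":0,"dp":[0,0,0],"angular":[0,0,0]}
    - {"claw":0,"dp":[0,0,0],"angular":[0,0,0]}
    - {"claw":0,"dp":[0,0,0],"angular":[0,0,0]}
    - {"claw":0,"dp":[0,0,0],"angular":[0,0,0]}
    - {"claw":0,"dp":[0,0,0],"angular":[0,0,0]}

```text
clock: 39.4
tcp_pos: [0.4546, 0.159, 0.0863]
orientation: [-0.001, 0.052, 0.999, -0.0]
wrist_force: [-0.5, 0.3, -0.8]
finger_gap: 0.0853
```

>>> play_rows:
  steps:
    - {"claw":0,"dp":[0,0,-0.01],"angular":[0,0,0]}
    - {"claw":0,"dp":[0,0,-0.02],"angular":[0,0,0]}
    - {"claw":0,"dp":[0,0,-0.03],"angular":[0,0,0]}
    - {"claw":0,"dp":[0,0,-0.03],"angular":[0,0,0]}
    - {"claw":0,"dp":[0,0,-0.01],"angular":[0,0,0]}
    - {"claw":0,"dp":[0,0,0],"angular":[0,0,0]}
    - {"claw":0,"dp":[0,0,0],"angular":[0,0,0]}
    - {"claw":0,"dp":[0,0,0],"angular":[0,0,0]}

```text
clock: 40.07
tcp_pos: [0.454, 0.1589, 0.1852]
orientation: [-0.002, 0.052, 0.999, -0.0]
wrist_force: [-0.3, 0.2, -0.2]
finger_gap: 0.0857
```

```bash
python3 look2.py 11 .109 | grep stack
python3 - <<'E'
from go import *
W=np.load('side11.npz')['W']
m=(np.hypot(W[...,0]-.4418,W[...,1]+.0365)<.02)&(W[...,2]>.055);print('bell',W[m].mean(0).round(4))
report([.4418,-.0365,.1])
E
```

```text
stack top [ 0.4547  0.16   -0.1117] label [0.3931 0.1669 0.1015] 0.0023 142 [0.1077 0.1119]
stack side [ 0.4543  0.1591 -0.1066] label [0.3926 0.1657 0.1015] 0.0019 359 [0.1092 0.1122]
stack both [ 0.4544  0.1593 -0.1062] label [0.3927 0.1658 0.1015] 0.002 501 [0.1087 0.1121]
bell [ 0.4427 -0.0383  0.0633]
t 40.17 tcp [0.4536 0.1588 0.1848] z [-0.005 -0.001 -1.   ] y [ 0.104  0.995 -0.002] j [ 0.17  0.16 -0.29  1.13 -0.    0.27] F [-0.   0.7  0.6] gap 0.0855
dp now frame [-0.0089 -0.1954  0.085 ]
  return _methods._mean(a, axis=axis, dtype=dtype,
  ret = ret.dtype.type(ret / rcount)
```

The stack's rim is at 109 mm as expected, with yaw within 0.01 rad. Next I shut the gripper and go to the bell.

>>> play_rows:
  steps:
    - {"claw":255,"dp":[-0.0011,-0.0244,0],"angular":[0,0,0]}
    - {"claw":255,"dp":[-0.0011,-0.0244,0],"angular":[0,0,0]}
    - {"claw":255,"dp":[-0.0011,-0.0244,0],"angular":[0,0,0]}
    - {"claw":255,"dp":[-0.0011,-0.0244,0],"angular":[0,0,0]}
    - {"claw":255,"dp":[-0.0011,-0.0244,0],"angular":[0,0,0]}
    - {"claw":255,"dp":[-0.0011,-0.0244,0],"angular":[0,0,0]}
    - {"claw":255,"dp":[-0.0011,-0.0244,0],"angular":[0,0,0]}
    - {"claw":255,"dp":[-0.0011,-0.0244,0],"angular":[0,0,0]}

```text
clock: 40.83
tcp_pos: [0.4422, -0.037, 0.1852]
orientation: [-0.002, 0.052, 0.999, -0.0]
wrist_force: [-0.0, 0.1, -0.5]
finger_gap: 0.0002
```

>>> play_rows:
  steps:
    - {"claw":255,"dp":[0,0,0],"angular":[0,0,0]}
    - {"claw":255,"dp":[0,0,0.02],"angular":[0,0,0]}
    - {"claw":255,"dp":[0,0,0.03],"angular":[0,0,0]}
    - {"claw":255,"dp":[0,0,0.03],"angular":[0,0,0]}
    - {"claw":255,"dp":[0,0,0.015],"angular":[0,0,0]}
    - {"claw":255,"dp":[0,0,0],"angular":[0,0,0]}
    - {"claw":255,"dp":[0,0,0],"angular":[0,0,0]}
    - {"claw":255,"dp":[0,0,0],"angular":[0,0,0]}

```text
clock: 41.5
tcp_pos: [0.4435, -0.0359, 0.092]
orientation: [-0.001, 0.052, 0.999, -0.0]
wrist_force: [0.1, -0.6, -0.8]
finger_gap: -0.0001
```

Run:
```python
from go import *
report([.442,-.037,.07])
```

```text
t 41.5 tcp [ 0.4435 -0.0359  0.092 ] z [-0.002 -0.    -1.   ] y [ 0.103  0.995 -0.001] j [-0.26  0.17 -0.52  0.88 -0.   -0.16] F [ 0.1 -0.6 -0.8] gap -0.0001
dp now frame [ 0.0013 -0.0012  0.022 ]
```

>>> play_rows:
  steps:
    - {"claw":255,"dp":[0.001,-0.001,0.008],"angular":[0,0,0]}
    - {"claw":255,"dp":[0,0,0.008],"angular":[0,0,0]}
    - {"claw":255,"dp":[0,0,0.004],"angular":[0,0,0]}
    - {"claw":255,"dp":[0,0,0.003],"angular":[0,0,0]}
    - {"claw":255,"dp":[0,0,0.003],"angular":[0,0,0]}
    - {"claw":255,"dp":[0,0,0.002],"angular":[0,0,0]}
    - {"claw":255,"dp":[0,0,0],"angular":[0,0,0]}
    - {"claw":255,"dp":[0,0,0],"angular":[0,0,0]}

```text
clock: 42.17
tcp_pos: [0.4419, -0.0369, 0.0637]
orientation: [-0.001, 0.052, 0.999, -0.0]
wrist_force: [-2.4, 0.2, 5.7]
finger_gap: 0.0001
```

>>> play_rows:
  steps:
    - {"claw":255,"dp":[0,0,0.001],"angular":[0,0,0]}
    - {"claw":255,"dp":[0,0,0.001],"angular":[0,0,0]}
    - {"claw":255,"dp":[0,0,0.001],"angular":[0,0,0]}
    - {"claw":255,"dp":[0,0,0.001],"angular":[0,0,0]}
    - {"claw":255,"dp":[0,0,0.0003],"angular":[0,0,0]}
    - {"claw":255,"dp":[0,0,0],"angular":[0,0,0]}
    - {"claw":255,"dp":[0,0,0],"angular":[0,0,0]}
    - {"claw":255,"dp":[0,0,0],"angular":[0,0,0]}

```text
clock: 42.83
tcp_pos: [0.4419, -0.037, 0.06]
orientation: [-0.001, 0.052, 0.999, -0.0]
wrist_force: [-4.2, 0.6, 11.3]
finger_gap: 0.0002
```

The 11 N reading is above the 7.5 N spring force at the stop, so the plunger is at its stop. I let it up, move clear and check everything.

>>> play_rows:
  steps:
    - {"claw":255,"dp":[0,0,0],"angular":[0,0,0]}
    - {"claw":255,"dp":[0,0,0],"angular":[0,0,0]}
    - {"claw":255,"dp":[0,0,-0.01],"angular":[0,0,0]}
    - {"claw":255,"dp":[0,0,-0.02],"angular":[0,0,0]}
    - {"claw":255,"dp":[0,0,-0.03],"angular":[0,0,0]}
    - {"claw":255,"dp":[0,0,-0.04],"angular":[0,0,0]}
    - {"claw":255,"dp":[0,0,-0.03],"angular":[0,0,0]}
    - {"claw":255,"dp":[0,0,-0.02],"angular":[0,0,0]}

```text
clock: 43.5
tcp_pos: [0.4434, -0.0372, 0.2124]
orientation: [0.001, 0.052, 0.999, -0.001]
wrist_force: [1.6, 0.3, 0.5]
finger_gap: -0.0002
```

>>> play_rows:
  steps:
    - {"claw":255,"dp":[0,0,0],"angular":[0,0,0]}
    - {"claw":255,"dp":[0,0,0],"angular":[0,0,0]}
    - {"claw":255,"dp":[0,0,0],"angular":[0,0,0]}
    - {"claw":255,"dp":[0,0,0],"angular":[0,0,0]}
    - {"claw":255,"dp":[0,0,0],"angular":[0,0,0]}
    - {"claw":255,"dp":[0,0,0],"angular":[0,0,0]}
    - {"claw":255,"dp":[0,0,0],"angular":[0,0,0]}
    - {"claw":255,"dp":[0,0,0],"angular":[0,0,0]}

```text
clock: 44.17
tcp_pos: [0.442, -0.0369, 0.2087]
orientation: [-0.001, 0.052, 0.999, -0.0]
wrist_force: [-0.3, -0.3, -0.6]
finger_gap: 0.0001
```

```bash
python3 look2.py 12 .109 2>/dev/null| grep stack
python3 - <<'E'
from go import *
for n in('top12','side12'):
    W=np.load(n+'.npz')['W']
    m=(np.hypot(W[...,0]-.4418,W[...,1]+.0365)<.02)&(W[...,2]>.05)&(W[...,2]<.1);print('bell',W[m].mean(0).round(4),np.percentile(W[m][:,2],95) if m.any() else '')
    m=(np.hypot(W[...,0]-.4235,W[...,1]+.2683)<.06)&(W[...,2]>.14);print('reader top',W[m].mean(0).round(4))
report([0,0,0])
E
```

```text
stack top [ 0.4549  0.1601 -0.1026] label [0.3932 0.1665 0.1015] 0.0017 235 [0.108  0.1115]
stack side [ 0.4554  0.1589 -0.106 ] label [0.3937 0.1655 0.1015] 0.0017 407 [0.1094 0.1119]
stack both [ 0.4552  0.1594 -0.1045] label [0.3936 0.1658 0.1015] 0.0017 642 [0.1087 0.1119]
bell [nan nan nan] 
reader top [ 0.4246 -0.2658  0.1489]
bell [ 0.4425 -0.0378  0.0636] 0.06640061730201
reader top [ 0.4246 -0.2639  0.1496]
t 44.27 tcp [ 0.4421 -0.0369  0.209 ] z [-0.002 -0.    -1.   ] y [ 0.104  0.995 -0.001] j [-0.26  0.07 -0.33  1.17 -0.   -0.16] F [ 1.  -0.8  0.8] gap -0.0002
dp now frame [ 0.4431 -0.009   0.2099]<stdin>:4: RuntimeWarning: Mean of empty slice.
  ret = um.true_divide(
```

View pics/side12.png

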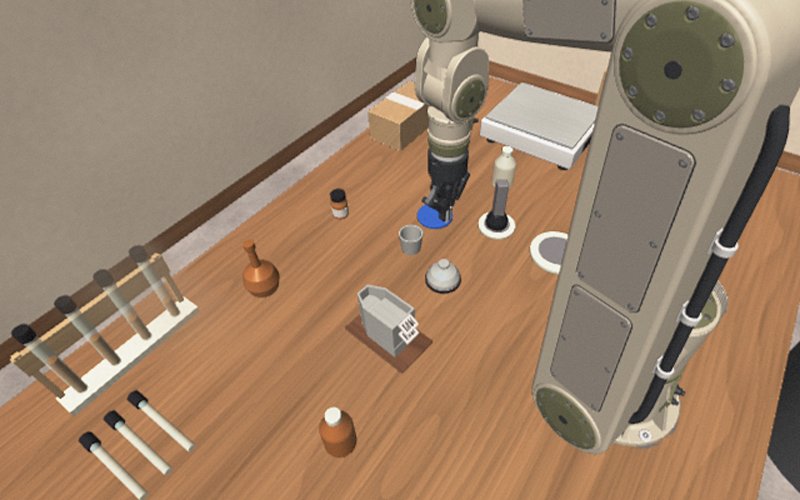

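The view shows both pans nested on the rest at (388,322), the reader upright on its pad at (498,205), the bell plunger up at (443,272), all glassware standing and the arm clear. I'm handing in.

```bash
python3 -c "
from workcell import env
print(env.hand_in())"
```

```text
the job is handed in; nothing more can be done
None
```

The job is done and handed in at about 44 s on the robot's clock. The hand-in gave no verdict, so the results below are my own measurements.

- **Pans present:** only the medium and shallow pans were there; the deep one was absent.
- **Reading:** I held the reader on the medium label, then the shallow one. Each hold lasted over 2 s from about 90 mm, aimed within about 2 mm by the arm's own pose. The cameras put the reader's axis within about 5 mm of the tool's centre line.
- **Reader:** it is back upright on the smaller white pad, about 4 mm from the centre.
- **Stack:** the medium pan is at the bottom with the shallow pan in it. The top rim is at about 109 mm, as expected. The stack is within 2 mm of the rest's centre, and its direction matches to 0.01 rad.
- **Bell:** I pressed the plunger until the wrist force reached 11 N, above the 7.5 N spring force at the stop. After release the side camera shows it back up at about 63 mm. The top camera's view of it was blocked by the arm.
- **Surroundings:** in the last side view nothing was knocked over and the arm was clear of everything.

No check failed. I saw no pan displaced between looks.

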